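# Put the recycling cabinet back in service and clear the empties

## Task

Slide the emptied pail fully back into the white recycling cabinet and push the cabinet's door shut until its latch snaps in. Then, with the door latched, post every empty carton and oblong tin on the counter into the pail through the sprung green flap in the top, leaving the flap shut, the door latched and the mug, the jam jar and the pepper mill standing where they are.

Things in the scene. Friction and masses are not known exactly. Their poses are not given: they have to be found in the camera images.
- cabinet: fixed white recycling cabinet, 230 mm deep (its x), 220 wide (y), 265 high, walls 10 mm; origin under its centre on the counter. Its open front is the plane x = -115 mm and faces its -x; inside it is 200 mm wide, the back wall's inner face is at x = +105, and it has no floor: the pail slides on the counter. A door closes the front; a flap closes the mouth in its flat top
- pail_home (a point): point on the counter in the cabinet (10 mm behind its centre) where the pail's origin lies when the pail is fully in, against the back wall, its axes along the cabinet's (up to 10 mm of play to each side); axes as the cabinet's
- mouth (a point): centre of the rectangular mouth in the cabinet's top, at the height of the top (265 mm): 100 mm along the cabinet's x and 140 mm along its y; axes as the cabinet's
- bin_flap (a joint): green sprung flap, 96 x 136 mm, closing the mouth 3 mm below the top. Hinged along the mouth's front (-x) edge, it is pushed down into the cabinet (rad, 0 = shut, 1.5 = straight down) and springs shut by itself: 1.5 N at its middle starts it, 5 N holds it wide open; an empty lying on it does not open it. An empty pushed down with its lower end 85 mm below the top drops past it when let go
- bin_door (a joint): white door, 218 mm wide, z 8 to 260 mm, 12 mm thick (rad, 0 = shut, grows as it opens, at most 2.1; wide open at the start). Its upright hinge is at the cabinet's x = -115, y = -110 mm, so its free edge sweeps from the front towards the cabinet's +y side as it closes; shut, its outer face is at x = -127. A weak spring swings it open if let go unlatched
- door_hinge (a point): point on the door's hinge line at counter height; its axes turn with the door: y runs along the door to the free edge (219 mm off), -x is the outward normal of the outer face, which lies 12 mm from the hinge line. With the door shut the axes are the cabinet's
- door_push (a point): point on the door's outer face, 185 mm from the hinge line, 210 mm above the counter, opposite the latch: a good place to push. Below it an upright bar handle stands 41 mm off the face, 175 mm from the hinge line, 62 to 148 mm high
- bin_latch (a joint): bevelled brass spring bolt on the door's inner side, by its free edge (m, 0 = fully out, grows as it is pressed in, at most 0.011). It rides over the steel strike on the cabinet's side wall in the last 6 degrees of closing, needing 5 to 10 N at the free edge, and snaps out behind it when the door is pressed fully home. Bolt at 0 with the door below 0.03 rad means latched
- pail: loose grey plastic pail, open at the top, 190 mm (its x) by 180 mm (its y), 115 mm high, walls 4 mm, about 0.45 kg, origin under its centre; its front, with the grip, faces its -x and stays towards the door
- pail_grip (a point): middle of the holding zone of the pail's upright black grip, a tab 36 mm wide (pail's y), 12 mm thick (x), 101 mm in front of the pail's centre, on the front wall; it rises to 165 mm, this point is 148 mm up; axes as the pail's. Held by its two narrow edges with the hand leaning back out of the cabinet by about 42 degrees, it lets the pail be slid right home under the cabinet's top
- carton1: empty white drinks carton with a coloured band, 40 x 40 x 75 mm (x, y, z), 40 g; origin at its middle; None when there is none
- carton2: empty white drinks carton with a coloured band, 40 x 40 x 75 mm (x, y, z), 40 g; origin at its middle; None when there is none
- carton3: empty white drinks carton with a coloured band, 40 x 40 x 75 mm (x, y, z), 40 g; origin at its middle; None when there is none
- tin1: empty coloured oblong tin with a steel lid, 50 x 36 x 60 mm (x, y, z), 60 g; origin at its middle; None when there is none
- tin2: empty coloured oblong tin with a steel lid, 50 x 36 x 60 mm (x, y, z), 60 g; origin at its middle; None when there is none
- tin3: empty coloured oblong tin with a steel lid, 50 x 36 x 60 mm (x, y, z), 60 g; origin at its middle; None when there is none
- mug: blue ceramic mug, 82 mm across, 80 mm high; in use, leave it standing where it is; origin under its centre
- jam_jar: round amber jar, 64 mm across, 75 mm high, red cap; in use, leave it standing where it is; origin under its centre
- mill: dark wooden pepper mill, 54 mm across, 105 mm high; in use, leave it standing where it is; origin under its centre
Not all that is in view belongs to the job. What is shaped like the tin3 but brown or turquoise is not meant. What is shaped like the carton2 but turquoise is not meant.

How it is judged (in metres and radians):
On the way, in this order (a step that is already met when the one before it is completed fails the run):
1. the pail is fully in the cabinet (x of pail in the frame of cabinet above -0.012 m and y of pail in the frame of cabinet between -0.02 and 0.02 m and angle between pail's own z axis and vertical below 0.12 rad), for 0.2 s.
2. the door is shut and its latch has snapped in (all of step 1 and value of joint bin_door below 0.03 rad and value of joint bin_latch below 0.003 m), for 0.2 s.
At the end, for the whole second after the job is handed in: the pail is within 22 mm of the cabinet's back wall and not tilted; the door is within 0.03 rad of shut with its bolt out to within 3 mm (latched); the flap is shut to 0.08 rad; every empty that was there lies at rest within the pail's walls, its middle at most 35 mm above the rim (all of step 2 and value of joint bin_flap below 0.08 rad and x of carton1 in the frame of pail between -0.092 and 0.092 m and y of carton1 in the frame of pail between -0.087 and 0.087 m and z of carton1 in the frame of pail between 0 and 0.15 m and linear speed of each of carton1, carton2, carton3, tin1, tin2, tin3 below 0.05 m/s and x of carton2 in the frame of pail between -0.092 and 0.092 m and y of carton2 in the frame of pail between -0.087 and 0.087 m and z of carton2 in the frame of pail between 0 and 0.15 m and x of carton3 in the frame of pail between -0.092 and 0.092 m and y of carton3 in the frame of pail between -0.087 and 0.087 m and z of carton3 in the frame of pail between 0 and 0.15 m and x of tin1 in the frame of pail between -0.092 and 0.092 m and y of tin1 in the frame of pail between -0.087 and 0.087 m and z of tin1 in the frame of pail between 0 and 0.15 m and x of tin2 in the frame of pail between -0.092 and 0.092 m and y of tin2 in the frame of pail between -0.087 and 0.087 m and z of tin2 in the frame of pail between 0 and 0.15 m and x of tin3 in the frame of pail between -0.092 and 0.092 m and y of tin3 in the frame of pail between -0.087 and 0.087 m and z of tin3 in the frame of pail between 0 and 0.15 m); the robot touches nothing.
It fails at once if an empty goes into the pail while the door is not shut (value of joint bin_door above 0.08 rad and ((x of carton1 in the frame of pail between -0.092 and 0.092 m and y of carton1 in the frame of pail between -0.087 and 0.087 m and z of carton1 in the frame of pail between 0 and 0.15 m) or (x of carton2 in the frame of pail between -0.092 and 0.092 m and y of carton2 in the frame of pail between -0.087 and 0.087 m and z of carton2 in the frame of pail between 0 and 0.15 m) or (x of carton3 in the frame of pail between -0.092 and 0.092 m and y of carton3 in the frame of pail between -0.087 and 0.087 m and z of carton3 in the frame of pail between 0 and 0.15 m) or (x of tin1 in the frame of pail between -0.092 and 0.092 m and y of tin1 in the frame of pail between -0.087 and 0.087 m and z of tin1 in the frame of pail between 0 and 0.15 m) or (x of tin2 in the frame of pail between -0.092 and 0.092 m and y of tin2 in the frame of pail between -0.087 and 0.087 m and z of tin2 in the frame of pail between 0 and 0.15 m) or (x of tin3 in the frame of pail between -0.092 and 0.092 m and y of tin3 in the frame of pail between -0.087 and 0.087 m and z of tin3 in the frame of pail between 0 and 0.15 m))).
It fails at once if the mug, jam jar or pepper mill is knocked over or shoved more than 8 cm (distance of any of mug, jam_jar, mill from where it was at the start of the episode above 0.08 m or angle between any of mug, jam_jar, mill's own z axis and vertical above 0.6 rad).
Of carton1, carton2, carton3, tin1, tin2, tin3 only 4 to 6 are there at a start; the rules pass over those that are not, and their reading is None.
At some moment in a run one of carton1, carton2, carton3, tin1, tin2, tin3 may be knocked a few centimetres aside while the robot is not near it.
Once in a run the grip may slacken for a moment while it holds something.
It also fails if it takes over 210 s, if anything falls off the work surface, if the arm or the gripper's body presses on something with over 40 N, if the wrist force passes 120 N, or if a joint passes its speed limit or range.

## Robot

A 6-joint arm with a two-finger parallel gripper is mounted at the origin on the work surface. World frame = base frame: x ahead of the robot, y to its left, z up, the work surface at z = 0. Lengths are in mm, angles in degrees, forces in N, time in s.
With the tool pointing down it reaches from about 300 to 850 mm from the base axis. Payload 4.2 kg.
Tool frame: the origin (TCP) lies on the centre line of the jaws, within the pads' length; the fingertips stand 11 mm ahead of it and the grasp point (between the pads) lies 8 mm behind it; z points along the fingers, y is the line along which they close (so a half turn about z gives the same grasp; the last joint's range is limited). The gripper opens to 91 mm and grips with 3 to 60 N. Pads are 32 mm wide; open, the fingers measure 118 mm over their backs; the gripper's body (76 mm by 178 mm) begins 60 mm behind the grasp point.
Start: joints at [-64.63, 18.312, 89.639, -0, 72.044, -1.146], TCP at [256.717, -514.527, 224.976] pointing down, gripper open.
Joint ranges: [-177.97, 177.97], [-48.28, 115.42], [12.27, 149.76], [-77.06, 257.06], [2.81, 150.46], [-146.56, 146.56]. Speed limits (degrees/s): [147.25, 147.25, 180, 180, 180, 180].

## Interface

Orientations are given as [roll, pitch, yaw] about the fixed x, y, z axes, in that order (R = Rz(yaw) Ry(pitch) Rx(roll)).
In Python, from workcell import env, grab_frame, camera_model, models gives the robot as it stands.
- The arm moves only by the shell command python3 -m crank 'ROWS' [FORCE]. ROWS is text: rows parted by semicolons, each of 7 numbers parted by spaces: the closure, from -1 (fully open) to 1 (shut), so that 0 is half open, then the shift along the tool's x, y, z in mm, then the turn, a rotation vector about the tool's x, y, z in degrees. A call has 1 to 10 rows; each row shifts and turns the commanded pose from where the row before left it, along the tool's axes as they then stand; what a row does not reach is not made up. A row lasts 1/8 s, in which the tool goes at most 62.5 mm and 10.7 degrees, less where a joint would pass 70% of its speed; a pose out of reach is approached as far as the arm can. A call is refused whole if a number of a shift passes 62.5 or a number of a turn 10.7, either way. A call with a gripper value outside its range is refused whole. The fingers move at their own pace and stop on an object; FORCE is the grip in N (left out, the last holds). Time passes only in rows, so rows that do not move let the fingers close. It gives the time, the measured TCP pose, the force, the opening and the grip force at its end, in the units of the state.
- env.state(): the state, without advancing time (a new reading comes with each control period).
- grab_frame(name): name is "scene" or "top" or "wrist"; returns the picture (384x512x3 uint8, blue, green, red); there is no depth.
- camera_model(name): a dict with "K" (3x3 intrinsics, pixels), "R" (3x3) and "t" (3): a world point X has camera coordinates R X + t; the wrist camera has in their place "mount" (4x4, takes a point from camera to tool coordinates, whose origin is the TCP and whose axes are the flange's). Camera axes: x right, y down, z forward; pixel columns grow to the right and rows downward; lengths in mm; the calibration is good to about 2 mm. A picture is of the moment at which its call begins: read the wrist's pose just before it. camera_model takes no time and is no camera call.
- env.job_done(): hands the job in; it is judged then, once.
Trained networks look in the newest picture that a camera, given by its name, has taken for a name from the list of things; names that differ only in an ending like _2 or _b are one class to them, and where a whole thing is asked for, a point or a joint stands for the part that bears it (a point fixed in the world has none). Each returns a list of dicts, best first, with "p" (0 to 1); they miss things now and then, are a little off and sometimes report something else, mostly with a low value. They report only what shows in the picture. A call takes as long as a camera call. They do not tell look-alikes from the thing itself.
- models.search_frame(name, camera): "point" ([x, y, z] in mm, in world coordinates, good to about 4 mm: the middle of the surface that is visible of it).
The state is a dict: "time_s": time; "qpos": joint angles; "qvel": joint speeds; "effort": joint torques, N m; "ee_pos": TCP position; "ee_rot": TCP orientation; "force": force on the tool from outside, world axes, zero at the start; "torque": the same for the moment, N m; "gripper_width": finger opening in mm; "gripper_force": force on a finger pad.
Only numpy, scipy, OpenCV 4.12 (cv2) and the standard library are available. Lean on these libraries where they do the work, as an engineer would, in place of code of your own. Each camera call takes 0.05 s, during which the arm holds its last target. There are 200 camera calls.

## Working session

There is one attempt and no reset: what is moved stays moved. The work goes in short steps, Python scripts to look and compute and a shell command to move; the robot and the scene stay as the last step left them, time stands still between calls to the robot, and variables do not carry over. Pictures are saved under pics/ and viewed, at most 14 in all, crops included, and the job is handed in when it is done.

```bash
ls; mkdir -p pics
cat > h.py <<'E'
import numpy as np, cv2
from workcell import env, grab_frame, camera_model, models
from scipy.spatial.transform import Rotation as Ro
def snap(cam,name):
    im=grab_frame(cam); cv2.imwrite(f'pics/{name}.png',im); return im
def ray(cam,u,v,z):
    m=camera_model(cam);K,R,t=map(np.array,(m['K'],m['R'],m['t']))
    c=-R.T@t; d=R.T@np.linalg.inv(K)@[u,v,1]; return c+d*(z-c[2])/d[2]
def px(cam,X):
    m=camera_model(cam);K,R,t=map(np.array,(m['K'],m['R'],m['t']))
    p=K@(R@np.array(X)+t); return p[:2]/p[2]
E
python3 - <<'E'
from h import *
a=snap('scene','s0');b=snap('top','t0')
cv2.imwrite('pics/t0b.png',cv2.resize(b,(800,600)))
cv2.imwrite('pics/s0b.png',cv2.resize(a,(800,600)))
for n in ['cabinet','bin_door','pail','pail_grip','carton1','tin1','mug','jam_jar','mill','bin_flap','mouth','door_push','door_hinge']:
  for c in ['top','scene']:
    try: print(n,c,[(round(d['p'],2),np.round(d['point']).tolist(),np.round(px(c,d['point'])).tolist()) for d in models.search_frame(n,c) if d['p']>.2])
    except Exception as e: print(n,c,e)
for c in ['top','scene']:
    m=camera_model(c);print(np.round(m['K'],0).tolist(),np.round(-np.array(m['R']).T@m['t']))
print({k:np.round(v,2).tolist() for k,v in env.state().items()})
E
```

```text
pics
cabinet top [(0.74, [530.0, 242.0, 269.0], [143.0, 191.0])]
cabinet scene [(0.73, [554.0, 234.0, 261.0], [320.0, 113.0])]
bin_door top [(0.64, [629.0, 45.0, 215.0], [219.0, 160.0])]
bin_door scene [(0.95, [646.0, 1.0, 210.0], [301.0, 190.0]), (0.62, [509.0, -430.0, 61.0], [170.0, 296.0])]
pail top [(0.75, [486.0, 22.0, 6.0], [232.0, 215.0])]
pail scene [(0.66, [476.0, 24.0, 41.0], [258.0, 184.0])]
pail_grip top [(0.57, [483.0, 22.0, 7.0], [232.0, 216.0])]
pail_grip scene [(0.97, [481.0, 25.0, 39.0], [259.0, 185.0])]
carton1 top [(0.78, [658.0, -200.0, 77.0], [298.0, 162.0]), (0.69, [607.0, -406.0, 72.0], [361.0, 178.0]), (0.57, [573.0, -324.0, 74.0], [336.0, 188.0]), (0.57, [629.0, 48.0, 215.0], [219.0, 160.0]), (0.48, [564.0, -232.0, 78.0], [309.0, 190.0])]
carton1 scene [(0.89, [676.0, -207.0, 77.0], [265.0, 268.0]), (0.89, [619.0, -417.0, 78.0], [202.0, 315.0]), (0.66, [585.0, -328.0, 74.0], [214.0, 283.0]), (0.54, [575.0, -242.0, 72.0], [230.0, 258.0])]
tin1 top [(0.71, [477.0, -227.0, 59.0], [306.0, 217.0]), (0.7, [632.0, 45.0, 218.0], [219.0, 159.0]), (0.68, [416.0, -144.0
[... 1331 characters left out ...]
0, 161.0])]
door_push scene [(0.91, [645.0, -1.0, 209.0], [301.0, 190.0])]
door_hinge top [(0.56, [626.0, 50.0, 219.0], [218.0, 161.0])]
door_hinge scene [(0.55, [647.0, 2.0, 213.0], [302.0, 189.0])]
[[348.0, 0.0, 256.0], [0.0, 348.0, 190.0], [0.0, 0.0, 1.0]] [ 405.  -66. 1200.]
[[364.0, 0.0, 251.0], [0.0, 364.0, 193.0], [0.0, 0.0, 1.0]] [ 862. -489. 1096.]
{'time_s': 1.4, 'qpos': [-64.63, 18.31, 89.64, -0.0, 72.04, -1.15], 'qvel': [0.01, 0.02, 0.0, -0.0, -0.06, 0.06], 'effort': [0.0, -41.24, -23.22, 0.07, 0.04, -0.0], 'ee_pos': [256.72, -514.51, 224.97], 'ee_rot': [180.0, 0.0, 26.52], 'force': [0.33, 0.08, -0.53], 'torque': [-0.03, 0.05, -0.08], 'gripper_force': 0.0, 'gripper_width': 91.07}
```

View pics/t0b.png

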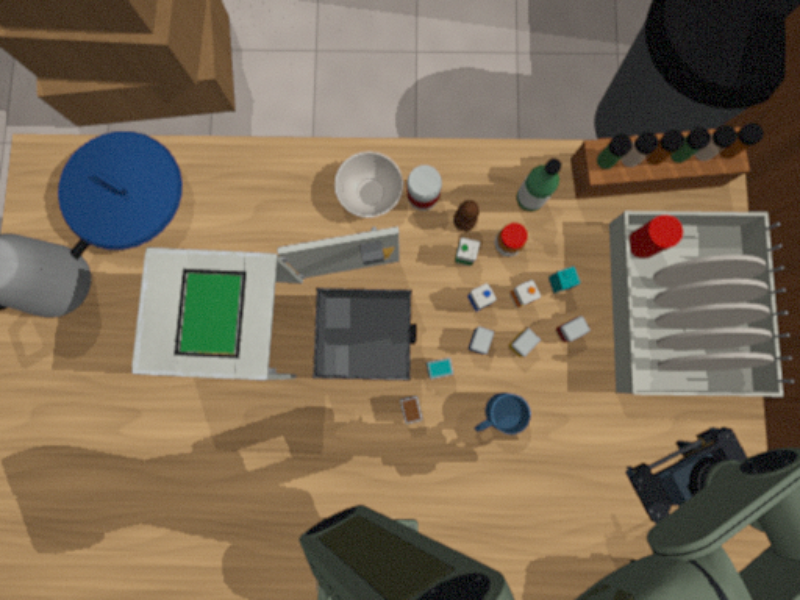

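View pics/s0b.png

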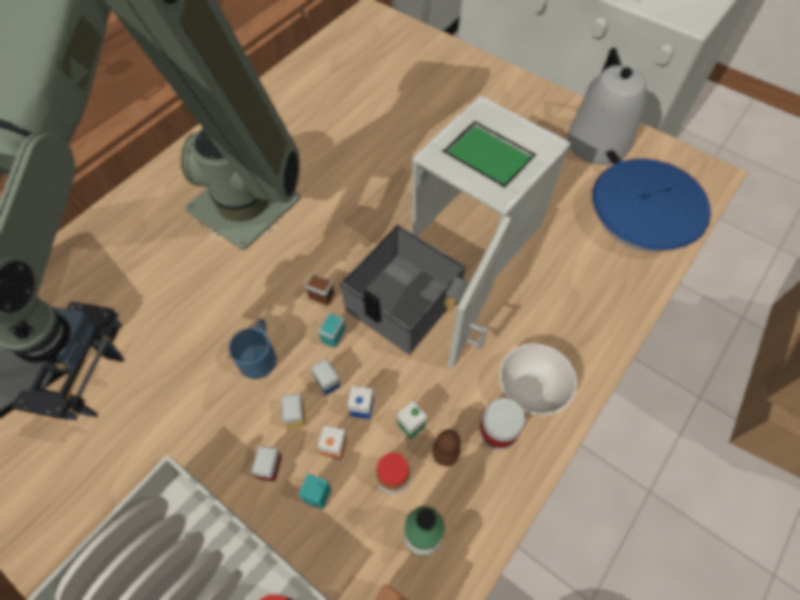

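The top view shows the cabinet at (205,315) with its front facing right (world -y), the door open along (340,255) and the pail at (363,334) with its grip at (413,334). The three cartons are at (468,250) green, (482,297) blue and (527,292) orange. The three tins are at (482,340), (526,342) and (574,328). The turquoise and brown ones are decoys.

Run:
```python
from h import *
b=cv2.imread('pics/t0.png'); 
hsv=cv2.cvtColor(b,cv2.COLOR_BGR2HSV)
m=cv2.inRange(hsv,(50,120,60),(75,255,255)); m[:, 200:]=0
r=cv2.minAreaRect(np.argwhere(m)[:,::-1].astype(np.float32)); bp=cv2.boxPoints(r)
P=np.array([ray('top',u,v,262) for u,v in bp])[:,:2]
print('flap',P.round(1).tolist(),'ctr',P.mean(0),[np.linalg.norm(P[i]-P[i-1]) for i in range(4)],[np.degrees(np.arctan2(*(P[i]-P[i-1])[::-1])) for i in range(4)])
c=b[145:260,170:290]; cv2.imwrite('pics/c1.png',cv2.resize(c,None,fx=5,fy=5,interpolation=cv2.INTER_CUBIC))
c=b[145:235,75:190]; cv2.imwrite('pics/c2.png',cv2.resize(c,None,fx=5,fy=5,interpolation=cv2.INTER_CUBIC))
```

```text
flap [[441.2, 314.5], [579.1, 311.7], [571.9, 219.6], [434.4, 224.2]] ctr [506.62585267 267.49517672] [np.float64(90.51329502518912), np.float64(137.9125851956376), np.float64(92.37434631525812), np.float64(137.6435081490021)] [np.float64(85.67912665125463), np.float64(-1.170545360878063), np.float64(-94.43220386323715), np.float64(178.06009559366018)]
```

View pics/c1.png

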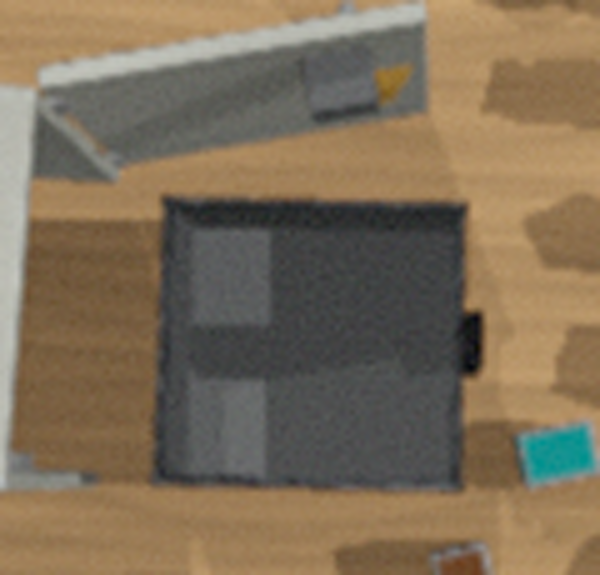

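View pics/c2.png

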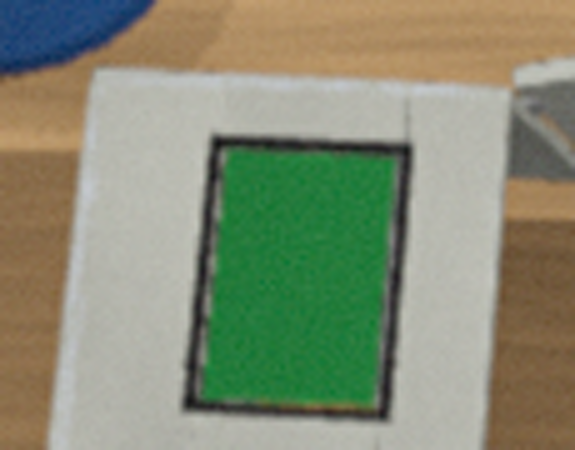

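The pail rim corners, in crop c1, are at (165,198), (466,205), (462,488) and (153,482), with the grip at (472,343). In crop c2 the mouth outline is at (211,135), (411,145), (388,418) and (183,410), and the cabinet top corners are (97,68) and (511,88).

Run:
```python
from h import *
def W(pts,off,z): return np.array([ray('top',off[0]+x/5,off[1]+y/5,z)[:2] for x,y in pts])
def rep(n,P):
    print(n,P.round(0).tolist(),'ctr',P.mean(0).round(1),'len',[round(np.linalg.norm(P[(i+1)%len(P)]-P[i])) for i in range(len(P))],'ang',[round(np.degrees(np.arctan2(*(P[(i+1)%len(P)]-P[i])[::-1])),1) for i in range(len(P))])
rep('pail',W([(165,198),(466,205),(462,488),(153,482)],(170,145),115))
rep('mouth',W([(211,135),(411,145),(388,418),(183,410)],(75,145),265))
rep('top',W([(97,68),(511,88)],(75,145),265))
rep('door',W([(40,80),(425,15)],(170,145),260))
rep('grip',W([(472,316),(472,372)],(170,145),165))
rep('frontR', np.array([ray('top',270/1.5625,379/1.5625,265)[:2],ray('top',133/1.5625,374/1.5625,265)[:2]]))
m=camera_model('wrist'); print(np.round(m['mount'],3).tolist(),np.round(m['K']).tolist())
```

```text
pail [[573.0, 106.0], [571.0, -84.0], [394.0, -83.0], [396.0, 108.0]] ctr [483.7  11.9] len [190, 176, 191, 177] ang [np.float64(-90.8), np.float64(179.7), np.float64(89.5), np.float64(-0.6)]
mouth [[582.0, 318.0], [578.0, 208.0], [430.0, 213.0], [433.0, 323.0]] ctr [505.8 265.7] len [110, 148, 110, 150] ang [np.float64(-92.3), np.float64(178.1), np.float64(88.4), np.float64(-1.9)]
top [[619.0, 383.0], [610.0, 155.0]] ctr [614.9 269.2] len [228, 228] ang [np.float64(-92.2), np.float64(87.8)]
door [[616.0, 154.0], [655.0, -58.0]] ctr [635.6  48.2] len [216, 216] ang [np.float64(-79.6), np.float64(100.4)]
grip [[496.0, -87.0], [463.0, -87.0]] ctr [479.7 -87.2] len [33, 33] ang [np.float64(-179.6), np.float64(0.4)]
frontR [[393.0, 158.0], [399.0, 391.0]] ctr [396.4 274.5] len [234, 234] ang [np.float64(88.5), np.float64(-91.5)]
[[0.0, -0.964, -0.264, 73.476], [1.0, 0.0, 0.0, -0.175], [-0.0, -0.264, 0.964, -159.36], [0.0, 0.0, 0.0, 1.0]] [[327.0, 0.0, 257.0], [0.0, 327.0, 190.0], [0.0, 0.0, 1.0]]
```

```bash
cat >> h.py <<'E'
def Rt(yaw,pitch=0):  # tool-x heading yaw, tilted by pitch about tool y (fingers lean towards heading)
    return Ro.from_euler('xyz',[180,0,yaw],degrees=True)*Ro.from_rotvec([0,pitch,0],degrees=True)
def plan(pos,R=None,cur=None):
    s=env.state(); Rc=Ro.from_euler('xyz',s['ee_rot'],degrees=True)
    d=Rc.inv().apply(np.array(pos)-s['ee_pos'])
    print('at',np.round(s['ee_pos'],1),np.round(s['ee_rot'],1),'w',round(s['gripper_width'],1),'F',np.round(s['force'],1))
    print('shift(cur tool)',d.round(1),'norm',round(np.linalg.norm(d)))
    if R is not None:
        v=(Rc.inv()*R).as_rotvec(degrees=True); print('turn',v.round(1),'norm',round(np.linalg.norm(v),1),'shift(after turn)',R.inv().apply(np.array(pos)-s['ee_pos']).round(1))
E
python3 - <<'E'
from h import *
R=Rt(89.4,42); z=R.apply([0,0,1]); print(z)
g=np.array([481.5,-88.5,148]); plan(g-72*z,R)
E
```

```text
[ 0.00700699  0.66909392 -0.74314483]
at [ 256.7 -514.5  225. ] [180.    0.   26.5] w 91.1 F [ 0.3  0.1 -0.5]
shift(cur tool) [ 369.4 -237.9   23.4] norm 440
turn [ 23.   37.6 -59.9] norm 74.4 shift(after turn) [266.8 220.3 271.8]
```

```bash
python3 -m crank '-1 36.9 -23.8 0 0 0 0;-1 36.9 -23.8 0 0 0 0;-1 36.9 -23.8 0 0 0 0;-1 36.9 -23.8 0 0 0 0;-1 36.9 -23.8 0 0 0 0;-1 36.9 -23.8 0 0 0 0;-1 36.9 -23.8 0 0 0 0;-1 36.9 -23.8 0 0 0 0;-1 36.9 -23.8 0 0 0 0;-1 36.9 -23.8 0 0 0 0'
python3 -m crank '-1 0 0 0 2.9 4.7 -7.5;-1 0 0 0 2.9 4.7 -7.5;-1 0 0 0 2.9 4.7 -7.5;-1 0 0 0 2.9 4.7 -7.5;-1 0 0 0 2.9 4.7 -7.5;-1 0 0 0 2.9 4.7 -7.5;-1 0 0 0 2.9 4.7 -7.5;-1 0 0 0 2.9 4.7 -7.5;-1 0 0 0 0 0 0'
python3 - <<'E'
from h import *
R=Rt(89.4,42); z=R.apply([0,0,1])
g=np.array([481.5,-88.5,148]); plan(g-72*z,R)
im=snap('wrist','w1'); print([(round(d['p'],2),np.round(d['point'],1).tolist()) for d in models.search_frame('pail_grip','wrist')])
E
```

```text
time_s: 2.65
ee_pos: [481.3, -135.5, 225.1]
ee_rot: [180.0, -0.0, 26.5]
force: [0.7, 0.2, 0.5]
gripper_width: 91.3
gripper_force: 0.0
time_s: 3.78
ee_pos: [481.0, -137.7, 223.6]
ee_rot: [-179.6, -42.1, 89.1]
force: [-0.4, -0.0, 0.7]
gripper_width: 91.1
gripper_force: 0.0
at [ 481.  -137.7  223.6] [-179.6  -42.1   89.1] w 91.1 F [-0.4 -0.   0.7]
shift(cur tool) [-14.    0.1  17.1] norm 22
turn [-0.2 -0.1 -0.2] norm 0.3 shift(after turn) [-14.    0.   17.1]
[(0.63, [484.0, 31.2, 47.6])]
```

View pics/w1.png

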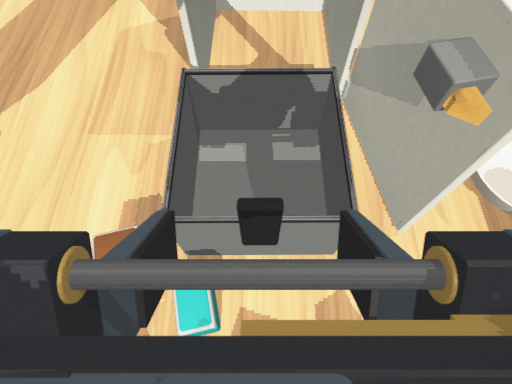

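The wrist view shows the black grip centred at about (260,200), between the fingers at x≈165 and 350; the path is clear.

```bash
cat >> h.py <<'E'
def wray(u,v,z,s=None):
    s=s or env.state(); m=camera_model('wrist'); M=np.array(m['mount']); Rc=Ro.from_euler('xyz',s['ee_rot'],degrees=True)
    d=Rc.apply(M[:3,:3]@np.linalg.inv(np.array(m['K']))@[u,v,1]); c=Rc.apply(M[:3,3])+s['ee_pos']
    return c+d*(z-c[2])/d[2]
E
python3 - <<'E'
from h import *
for u,v in [(239,199),(281,199)]: print('grip',wray(u,v,165).round(1))
for u,v in [(182,70),(337,69),(165,219),(355,219)]: print('rim',wray(u,v,115).round(1))
R=Rt(89.4,42); z=R.apply([0,0,1]); plan(np.array([482.5,-88.5,148])+8*z,R)
E
```

```text
grip [466.3 -82.  165. ]
grip [498.6 -82.4 165. ]
rim [394.3 108.5 115. ]
rim [575.2 107.6 115. ]
rim [396.1 -77.9 115. ]
rim [569.1 -79.9 115. ]
at [ 480.6 -136.8  224.9] [-179.7  -42.    89.3] w 91.2 F [-0.5 -0.   0.3]
shift(cur tool) [-15.6   1.7  97.5] norm 99
turn [-0.2 -0.  -0.1] norm 0.2 shift(after turn) [-15.6   1.4  97.5]
```

```bash
python3 -m crank '-1 -14 1 0 0 0 0;-1 0 0 25 0 0 0;-1 0 0 25 0 0 0;-1 0 0 25 0 0 0;-1 0 0 22 0 0 0;-1 0 0 0 0 0 0;0.6 0 0 0 0 0 0;1 0 0 0 0 0 0;1 0 0 0 0 0 0;1 0 0 0 0 0 0' 30
python3 -m crank '1 0 0 0 0 0 0;1 0 0 0 0 0 0;1 0 0 0 0 0 0;1 0 0 0 0 0 0'
```

```text
time_s: 5.12
ee_pos: [482.0, -82.5, 143.7]
ee_rot: [-179.9, -42.0, 89.4]
force: [1.2, -0.0, -0.4]
gripper_width: 54.2
gripper_force: 0.0
time_s: 5.62
ee_pos: [482.2, -82.3, 143.6]
ee_rot: [-179.9, -42.1, 89.4]
force: [0.7, 0.2, -0.1]
gripper_width: 35.9
gripper_force: 30.0
```

```bash
python3 -m crank '1 11.1 5.5 10 -0.5 0 0.5;1 11.1 5.5 10 -0.5 0 0.5;1 7.4 0 6.7 0 0 0;1 7.4 0 6.7 0 0 0;1 0 0 0 0 0 0'
python3 - <<'E'
from h import *
R=Rt(88,42); plan([502.5,186,142],R); print(env.state()['gripper_force'])
snap('wrist','w2')
E
```

```text
time_s: 6.25
ee_pos: [493.6, -31.3, 143.6]
ee_rot: [-179.9, -42.1, 88.1]
force: [0.2, 1.5, -1.2]
gripper_width: 35.8
gripper_force: 30.0
at [493.6 -31.3 143.6] [-179.9  -42.1   88.1] w 35.8 F [ 0.2  1.5 -1.2]
shift(cur tool) [160.2   2.1 147. ] norm 217
turn [-0.2 -0.1  0.1] norm 0.3 shift(after turn) [160.5   1.3 146.7]
29.996561408042908
```

View pics/w2.png

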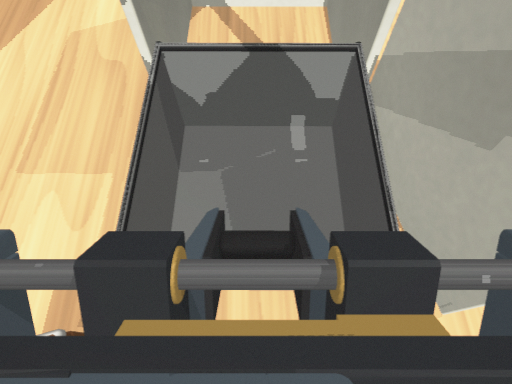

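The pail's far rim, from (158,44) to (362,44), is centred on the cabinet's interior floor, which spans x 190 to 326. I'll slide it in.

```bash
python3 -m crank '1 14.9 0 13.4 0 0 0;1 14.9 0 13.4 0 0 0;1 14.9 0 13.4 0 0 0;1 14.9 0 13.4 0 0 0;1 14.9 0 13.4 0 0 0'
python3 -m crank '1 14.9 0 13.4 0 0 0;1 14.9 0 13.4 0 0 0;1 14.9 0 13.4 0 0 0;1 7.4 0 6.7 0 0 0;1 7.4 0 6.7 0 0 0;1 0 0 0 0 0 0'
python3 - <<'E'
from h import *
R=Rt(88,42); plan([502.5,186,142],R); print(env.state()['gripper_force'])
E
```

```text
time_s: 6.92
ee_pos: [497.1, 69.1, 143.6]
ee_rot: [-179.9, -42.1, 88.1]
force: [0.6, -2.1, -0.6]
gripper_width: 35.8
gripper_force: 30.0
time_s: 7.68
ee_pos: [499.4, 148.3, 143.6]
ee_rot: [-179.9, -42.1, 88.1]
force: [0.1, 1.1, -1.9]
gripper_width: 35.7
gripper_force: 30.0
at [499.4 148.3 143.6] [-179.9  -42.1   88.1] w 35.7 F [ 0.1  1.1 -1.9]
shift(cur tool) [27.   1.9 26.5] norm 38
turn [-0.2 -0.1  0.1] norm 0.2 shift(after turn) [27.   1.7 26.4]
29.99646306037903
```

Continue in small steps until contact with the back wall.

```bash
python3 -m crank '1 7.4 0 6.7 0 0 0;1 7.4 0 6.7 0 0 0;1 4.5 0 4 0 0 0;1 2.2 0 2 0 0 0;1 0 0 0 0 0 0'
python3 -m crank '1 2.2 0 2 0 0 0;1 0 0 0 0 0 0'
python3 -m crank '1 2.2 0 2 0 0 0;1 0 0 0 0 0 0'
python3 -m crank '1 1.5 0 1.3 0 0 0;1 0 0 0 0 0 0'
```

```text
time_s: 8.3
ee_pos: [500.7, 176.9, 143.7]
ee_rot: [-179.9, -42.1, 88.1]
force: [-0.6, -0.1, -2.1]
gripper_width: 35.9
gripper_force: 30.0
time_s: 8.55
ee_pos: [500.9, 179.6, 143.7]
ee_rot: [-179.9, -42.1, 88.1]
force: [0.9, 0.6, -2.7]
gripper_width: 35.9
gripper_force: 30.0
time_s: 8.8
ee_pos: [501.1, 182.7, 143.7]
ee_rot: [-179.9, -42.1, 88.1]
force: [1.1, -0.0, -2.0]
gripper_width: 35.9
gripper_force: 30.0
time_s: 9.05
ee_pos: [501.1, 184.6, 143.8]
ee_rot: [-179.9, -42.1, 88.1]
force: [-0.2, 0.2, -3.2]
gripper_width: 36.1
gripper_force: 30.0
```

```bash
python3 -m crank '1 1.5 0 1.3 0 0 0;1 0 0 0 0 0 0'
python3 -m crank '1 1.5 0 1.3 0 0 0;1 0 0 0 0 0 0'
python3 -m crank '1 1.5 0 1.3 0 0 0;1 0 0 0 0 0 0'
```

```text
time_s: 9.3
ee_pos: [501.1, 186.6, 143.8]
ee_rot: [-179.9, -42.1, 88.1]
force: [1.3, 0.2, -1.8]
gripper_width: 35.8
gripper_force: 30.0
time_s: 9.55
ee_pos: [501.2, 188.6, 143.8]
ee_rot: [-179.9, -42.1, 88.1]
force: [-0.2, -0.7, -2.3]
gripper_width: 35.8
gripper_force: 30.0
time_s: 9.8
ee_pos: [501.5, 190.0, 143.9]
ee_rot: [-180.0, -42.0, 88.1]
force: [0.9, -3.8, -1.5]
gripper_width: 35.9
gripper_force: 30.0
```

```bash
python3 -m crank '1 1.5 0 1.3 0 0 0;1 0 0 0 0 0 0'
python3 - <<'E'
from h import *
snap('wrist','w3')
E
```

```text
time_s: 10.05
ee_pos: [501.8, 190.1, 143.6]
ee_rot: [179.9, -41.8, 88.2]
force: [-1.5, -15.5, 2.9]
gripper_width: 35.6
gripper_force: 30.0
```

View pics/w3.png

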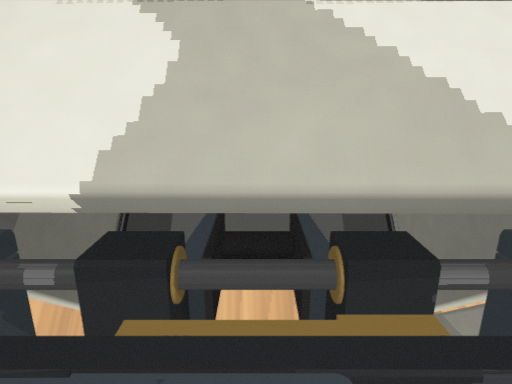

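The pail is at the back wall, with 15 N of contact. I'll release it and back out horizontally.

```bash
python3 -m crank '1 -0.8 0 -0.7 0 0 0;-0.3 0 0 0 0 0 0;-0.3 0 0 0 0 0 0;-0.3 0 0 0 0 0 0;-0.3 0 0 0 0 0 0;-0.3 -7.4 0 -6.7 0 0 0;-0.3 -14.9 0 -13.4 0 0 0;-0.3 -14.9 0 -13.4 0 0 0;-0.3 -14.9 0 -13.4 0 0 0;-0.3 -22 0 -20 0 0 0'
python3 -m crank '1 -30 0 -26 0 0 0;1 -30 0 -26 0 0 0;1 -30 0 -26 0 0 0;1 0 0 -50 0 0 0;1 0 0 -50 0 0 0;1 0 0 -50 0 0 0;1 0 0 0 0 0 0'
python3 - <<'E'
from h import *
plan([697,-17,300],Rt(190,0)); snap('top','t1'); 
print([(round(d['p'],2),np.round(d['point'],1).tolist()) for d in models.search_frame('pail','top')])
E
```

```text
time_s: 11.35
ee_pos: [497.8, 90.7, 144.0]
ee_rot: [-179.9, -42.1, 88.1]
force: [0.6, -0.4, 0.5]
gripper_width: 59.5
gripper_force: 0.0
time_s: 12.22
ee_pos: [492.0, -130.9, 254.9]
ee_rot: [179.7, -41.9, 88.2]
force: [0.3, 0.1, -0.3]
gripper_width: 0.5
gripper_force: 0.0
at [ 492.  -130.9  254.9] [179.7 -41.9  88.2] w 0.5 F [ 0.3  0.1 -0.3]
shift(cur tool) [119.8 201.   47.9] norm 239
turn [ 37.2 -29.8 -96.9] norm 108.0 shift(after turn) [-221.7   76.5  -45.1]
[(0.8, [490.2, 195.9, 83.1])]
```

```bash
python3 -m crank '1 0 0 0 3.4 -2.7 -8.8;1 0 0 0 3.4 -2.7 -8.8;1 0 0 0 3.4 -2.7 -8.8;1 0 0 0 3.4 -2.7 -8.8;1 0 0 0 3.4 -2.7 -8.8;1 0 0 0 3.4 -2.7 -8.8'
python3 -m crank '1 0 0 0 3.4 -2.7 -8.8;1 0 0 0 3.4 -2.7 -8.8;1 0 0 0 3.4 -2.7 -8.8;1 0 0 0 3.4 -2.7 -8.8;1 0 0 0 3.4 -2.7 -8.8;1 0 0 -22 0 0 0;1 0 0 -23 0 0 0;1 0 0 0 0 0 0'
python3 - <<'E'
from h import *
plan([697,-17,300],Rt(190,0))
E
```

```text
time_s: 13.08
ee_pos: [490.2, -126.6, 251.3]
ee_rot: [169.4, -18.9, 147.7]
force: [0.3, -0.4, -0.2]
gripper_width: 0.5
gripper_force: 0.0
time_s: 14.08
ee_pos: [491.3, -127.2, 297.8]
ee_rot: [179.8, -0.4, -169.7]
force: [1.0, -0.8, -0.0]
gripper_width: 0.6
gripper_force: 0.0
at [ 491.3 -127.2  297.8] [ 179.8   -0.4 -169.7] w 0.6 F [ 1.  -0.8 -0. ]
shift(cur tool) [-222.    71.8   -3.3] norm 233
turn [ 0.2 -0.4  0.3] norm 0.5 shift(after turn) [-221.7   72.8   -2.2]
```

```bash
python3 -m crank '1 -44.4 14.4 0 0 0 0;1 -44.4 14.4 0 0 0 0;1 -44.4 14.4 0 0 0 0;1 -44.4 14.4 0 0 0 0;1 -44.4 14.4 0 0 0 0;1 0 0 25 0 0 0;1 0 0 25 0 0 0;1 0 0 25 0 0 0;1 0 0 0 0 0 0'
python3 - <<'E'
from h import *
plan([672.5,-22,225],Rt(190,0)); 
H=np.array([611.6,155])
def T(phi,off=28): 
    a=np.radians(phi); return H+185*np.array([np.cos(a),np.sin(a)])+off*np.array([-np.sin(a),np.cos(a)])
for phi in [280,273,266,259]:
    a=T(phi);b=T(phi-7); d=b-a; h=np.radians(phi-90)
    print(phi,a.round(), 'toolx',d@[np.cos(h),np.sin(h)],'tooly',d@[np.sin(h),-np.cos(h)])
E
```

```text
time_s: 15.2
ee_pos: [694.2, -17.1, 216.9]
ee_rot: [179.7, -0.9, -169.8]
force: [-0.2, -1.0, 0.6]
gripper_width: 0.4
gripper_force: 0.0
at [694.2 -17.1 216.9] [ 179.7   -0.9 -169.8] w 0.4 F [-0.2 -1.   0.6]
shift(cur tool) [22.4 -0.9 -7.8] norm 24
turn [ 0.3 -0.9  0.2] norm 1.0 shift(after turn) [22.3 -1.  -8.1]
280 [671. -22.] toolx 22.7545362839952 tooly -2.03337966898869
273 [649. -28.] toolx 22.754536283995332 tooly -2.033379668988726
266 [627. -32.] toolx 22.754536283995158 tooly -2.0333796689886907
259 [604. -32.] toolx 22.75453628399539 tooly -2.033379668988728
```

```bash
python3 -m crank '1 10 0 -8 0.3 -0.9 0;1 12 0 0 0 0 0;1 0 0 0 0 0 0;1 16.2 -1.7 0 0 0 5;1 16.2 -1.7 0 0 0 5;1 16.2 -1.7 0 0 0 5;1 16.2 -1.7 0 0 0 5'
python3 -m crank '1 16.2 -1.7 0 0 0 5;1 16.2 -1.7 0 0 0 5;1 16.2 -1.7 0 0 0 5;1 16.2 -1.7 0 0 0 5;1 16.2 -1.7 0 0 0 5;1 16.2 -1.7 0 0 0 5;1 0 0 0 0 0 0'
python3 - <<'E'
from h import *
H=np.array([611.6,155]);s=env.state();h=np.radians(s['ee_rot'][2]);d=np.array(s['ee_pos'][:2])-H
print(s['ee_rot'],'phi',s['ee_rot'][2]+90,'radius',d@[-np.sin(h),np.cos(h)],'off',d@[-np.cos(h),-np.sin(h)])
plan(s['ee_pos'])
b=snap('top','t2'); cv2.imwrite('pics/t2c.png',cv2.resize(b[130:280,60:300],None,fx=3,fy=3))
E
```

```text
time_s: 16.08
ee_pos: [610.5, -31.6, 229.6]
ee_rot: [179.9, 0.6, 170.0]
force: [0.5, -0.0, 0.5]
gripper_width: -0.2
gripper_force: 0.1
time_s: 16.95
ee_pos: [517.6, -3.9, 228.9]
ee_rot: [179.6, 0.4, 140.3]
force: [-0.0, 0.3, 0.3]
gripper_width: 0.8
gripper_force: 0.0
[179.62833694   0.42776655 140.27793971] phi 230.27793971095193 radius 182.32194153318085 off 29.270536338057838
at [517.6  -3.9 228.9] [179.6   0.4 140.3] w 0.8 F [-0.   0.3  0.3]
shift(cur tool) [0. 0. 0.] norm 0
```

View pics/t2c.png

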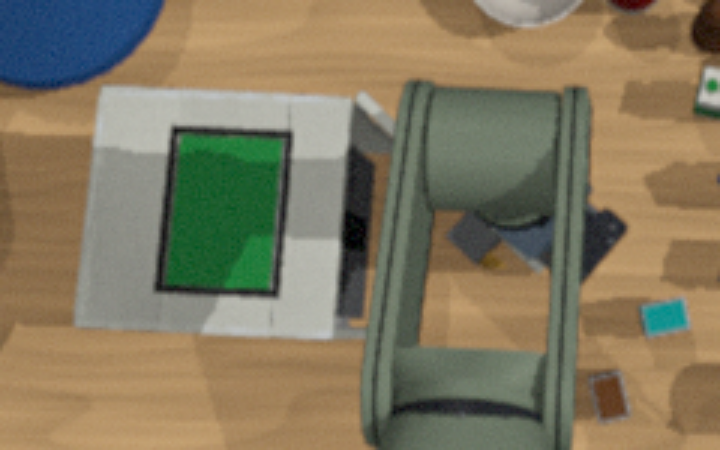

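The door is following the fingers at about 50° open, with its bracket at (475,235). Continuing.

```bash
python3 -m crank '1 16.2 -1.7 0 0 0 5;1 16.2 -1.7 0 0 0 5;1 16.2 -1.7 0 0 0 5;1 16.2 -1.7 0 0 0 5;1 16.2 -1.7 0 0 0 5;1 16.2 -1.7 0 0 0 5;1 16.2 -1.7 0 0 0 5;1 16.2 -1.7 0 0 0 5;1 0 0 0 0 0 0'
python3 - <<'E'
from h import *
H=np.array([611.6,155]);s=env.state();h=np.radians(s['ee_rot'][2]);d=np.array(s['ee_pos'][:2])-H
print(s['ee_rot'],'radius',d@[-np.sin(h),np.cos(h)],'off',d@[-np.cos(h),-np.sin(h)])
plan([426,134,228],Rt(88))
E
```

```text
time_s: 18.12
ee_pos: [438.8, 95.9, 227.8]
ee_rot: [179.5, 0.1, 100.4]
force: [0.9, 0.2, 0.2]
gripper_width: 0.3
gripper_force: 0.0
[1.79460062e+02 8.38557999e-02 1.00379972e+02] radius 180.6127985311874 off 26.972763397912086
at [438.8  95.9 227.8] [1.795e+02 1.000e-01 1.004e+02] w 0.3 F [0.9 0.2 0.2]
shift(cur tool) [39.8 -5.7 -0.3] norm 40
turn [ 0.5  0.  12.4] norm 12.4 shift(after turn) [ 37.6 -14.1  -0.2]
```

```bash
python3 -m crank '1 13 -1.3 0 0 0 4;1 10 -1 0 0 0 3;1 6 -1 0 0 0 2;1 0 0 0 0 0 0'
python3 -m crank '1 5 -0.5 0 0 0 2;1 3 0 0 0 0 1;1 0 0 0 0 0 0'
python3 -m crank '1 3 0 0 0 0 0;1 0 0 0 0 0 0'
python3 -m crank '1 2 0 0 0 0 0;1 0 0 0 0 0 0'
```

```text
time_s: 18.62
ee_pos: [432.1, 122.3, 227.7]
ee_rot: [179.5, 0.2, 91.3]
force: [-0.1, -4.6, 1.5]
gripper_width: -0.1
gripper_force: 2.3
time_s: 19.0
ee_pos: [431.1, 132.0, 227.5]
ee_rot: [179.5, -0.1, 88.2]
force: [0.2, -0.8, 0.4]
gripper_width: 0.7
gripper_force: 0.1
time_s: 19.25
ee_pos: [431.0, 134.7, 227.5]
ee_rot: [179.5, 0.0, 88.2]
force: [-0.8, -3.0, 0.2]
gripper_width: 0.4
gripper_force: 1.1
time_s: 19.5
ee_pos: [431.0, 134.7, 227.6]
ee_rot: [179.5, 0.3, 88.2]
force: [0.3, -9.1, 2.4]
gripper_width: 0.6
gripper_force: 4.6
```

```bash
python3 -m crank '1 3 0 0 0 0 0;1 0 0 0 0 0 0;1 0 0 0 0 0 0'
python3 -m crank '1 -20 0 0 0 0 0;1 -30 0 0 0 0 0;1 -40 0 0 0 0 0;1 -40 0 0 0 0 0;1 -40 0 -40 0 0 0;1 -40 0 -40 0 0 0;1 0 0 0 0 0 0'
python3 - <<'E'
from h import *
b=snap('top','t3'); a=snap('scene','s3')
cv2.imwrite('pics/t3c.png',np.hstack([cv2.resize(b[130:280,60:260],(400,300)),cv2.resize(a[40:190,240:440],(400,300))]))
for c in ['top','scene']: print([(round(d['p'],2),np.round(d['point'],1).tolist()) for d in models.search_frame('bin_door',c)])
P=np.array
hsv=cv2.cvtColor(b,cv2.COLOR_BGR2HSV)
m=cv2.inRange(hsv,(50,120,60),(75,255,255)); m[:, 200:]=0
bp=cv2.boxPoints(cv2.minAreaRect(np.argwhere(m)[:,::-1].astype(np.float32)));print(np.array([ray('top',u,v,262) for u,v in bp]).round())
plan([0,0,0])
E
```

```text
time_s: 19.88
ee_pos: [431.0, 134.6, 227.7]
ee_rot: [179.5, 0.6, 88.3]
force: [1.1, -18.3, 3.6]
gripper_width: 0.5
gripper_force: 9.5
time_s: 20.75
ee_pos: [425.4, -71.9, 310.4]
ee_rot: [179.1, 0.0, 88.0]
force: [-0.6, 0.2, -0.3]
gripper_width: 0.6
gripper_force: 0.0
[(0.68, [495.4, 146.9, 192.3])]
[(0.81, [507.9, 148.6, 161.6])]
[[441. 315. 262.]
 [579. 312. 262.]
 [572. 220. 262.]
 [434. 225. 262.]]
at [423.  -69.1 306.2] [ 1.796e+02 -1.000e-01  8.820e+01] w 0.3 F [-0.2  0.4  0.1]
shift(cur tool) [  55.6 -426.9  303.6] norm 527
```

View pics/t3c.png

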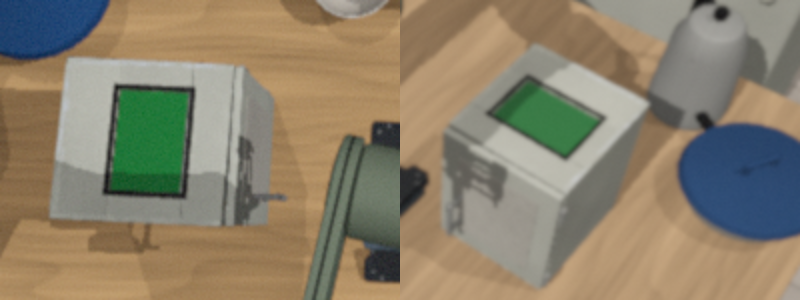

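The door is shut and latched: it stayed flush with the front after release, and the flap is closed. Next I'll survey the empties from above with the wrist camera.

```bash
python3 -m crank '-0.3 -37.7 24 -4 0 0 0;-0.3 -37.7 24 -4 0 0 0;-0.3 -37.7 24 -4 0 0 0;-0.3 -37.7 24 -4 0 0 0;-0.3 -37.7 24 -4 0 0 0;-0.3 -37.7 24 -4 0 0 0;-0.3 0 0 0 0 0 0;-0.3 0 0 0 0 0 0'
python3 - <<'E'
from h import *
plan([560,-300,330],Rt(88))
snap('wrist','w4')
for n in ['carton1','tin1','jam_jar','mill','mug']:
  for d in models.search_frame(n,'wrist'): 
    if d['p']>.3: print(n,round(d['p'],2),np.round(d['point']).tolist())
E
```

```text
time_s: 21.95
ee_pos: [560.1, -299.2, 331.1]
ee_rot: [179.6, -0.1, 88.3]
force: [-0.0, 1.0, -0.3]
gripper_width: 59.4
gripper_force: 0.0
at [ 560.1 -299.2  331.1] [ 1.796e+02 -1.000e-01  8.830e+01] w 59.4 F [-0.   1.  -0.3]
shift(cur tool) [-0.8 -0.1  1.1] norm 1
turn [ 0.4 -0.1  0.3] norm 0.5 shift(after turn) [-0.8 -0.1  1.1]
carton1 0.94 [661.0, -204.0, 72.0]
carton1 0.76 [606.0, -402.0, 73.0]
carton1 0.75 [568.0, -235.0, 72.0]
carton1 0.58 [574.0, -319.0, 77.0]
tin1 0.89 [333.0, -104.0, 34.0]
tin1 0.86 [506.0, -422.0, 56.0]
tin1 0.84 [419.0, -144.0, 60.0]
tin1 0.76 [482.0, -230.0, 59.0]
tin1 0.73 [478.0, -321.0, 60.0]
jam_jar 0.96 [690.0, -295.0, 74.0]
jam_jar 0.69 [508.0, -421.0, 57.0]
mill 0.6 [740.0, -204.0, 84.0]
mug 0.95 [310.0, -281.0, 43.0]
```

View pics/w4.png

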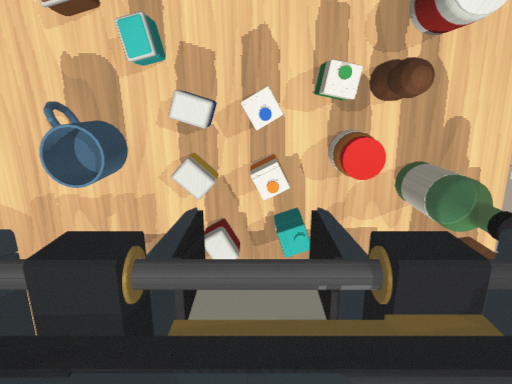

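The wrist view shows the tins at (192,108), (194,177) and (222,240), and the cartons at (263,108) blue, (270,178) orange and (340,79) green. Next I'll measure each top face.

```bash
cat >> h.py <<'E'
def faces(im,s,seeds,smax=60,vmin=125):
    hsv=cv2.cvtColor(im,cv2.COLOR_BGR2HSV); m=cv2.inRange(hsv,(0,0,vmin),(180,smax,255)); m=cv2.morphologyEx(m,cv2.MORPH_OPEN,np.ones((3,3)))
    cs=[c for c in cv2.findContours(m,cv2.RETR_EXTERNAL,cv2.CHAIN_APPROX_NONE)[0] if cv2.contourArea(c)>200]
    for n,(u,v,h) in seeds.items():
        if not cs: break
        c=max(cs,key=lambda c:cv2.pointPolygonTest(c,(u,v),True))
        W=np.array([wray(*p[0],h,s)[:2] for p in c]).astype(np.float32)
        (cx,cy),(w,l),a=cv2.minAreaRect(W); 
        if w>l: a+=90; w,l=l,w
        # a+90 = long-axis heading; a = heading of short axis
        print(n,'ctr',round(cx,1),round(cy,1),'short',round(w,1),'long',round(l,1),'short-axis heading',round(a%180,1))
E
python3 - <<'E'
from h import *
faces(cv2.imread('pics/w4.png'),env.state(),dict(tinB=(192,108,60),tinY=(194,177,60),tinR=(222,240,60),cB=(255,100,75),cO=(270,190,75),cG=(340,90,75)))
E
```

```text
tinB ctr 478.0 -234.6 short 36.4 long 51.0 short-axis heading 70.2
tinY ctr 473.7 -326.1 short 36.3 long 50.7 short-axis heading 45.3
tinR ctr 503.7 -430.5 short 36.7 long 49.6 short-axis heading 28.8
cB ctr 569.2 -235.3 short 39.8 long 39.9 short-axis heading 28.4
cO ctr 576.5 -326.7 short 40.1 long 44.2 short-axis heading 25.3
cG ctr 666.5 -204.6 short 41.3 long 44.0 short-axis heading 77.5
```

Run:
```python
from h import *
plan([478,-234.6,130],Rt(160.2))
```

```text
at [ 559.9 -299.9  333. ] [179.5  -0.   88.2] w 59.2 F [-0.4 -0.   0.2]
shift(cur tool) [ 62.6 -85.8 202.3] norm 228
turn [  0.5   0.3 -72. ] norm 72.0 shift(after turn) [ 99.2  33.7 203. ]
```

```bash
python3 -m crank '-0.3 0 0 20 0 0 -9;-0.3 0 0 20 0 0 -9;-0.3 0 0 0 0 0 -9;-0.3 0 0 0 0 0 -9;-0.3 0 0 0 0 0 -9;-0.3 0 0 0 0 0 -9;-0.3 0 0 0 0 0 -9;-0.3 0 0 0 0.5 0.3 -9;-0.3 49.6 16.9 0 0 0 0;-0.3 49.6 16.9 0 0 0 0'
python3 -m crank '-0.3 0 0 40 0 0 0;-0.3 0 0 40 0 0 0;-0.3 0 0 40 0 0 0;-0.3 0 0 40 0 0 0;-0.3 0 0 0 0 0 0;-0.3 0 0 0 0 0 0'
python3 - <<'E'
from h import *
plan([478,-234.6,35],Rt(160.2)); s=env.state(); snap('wrist','w5')
faces(cv2.imread('pics/w5.png'),s,dict(a=(257,240,60)))
m=camera_model('wrist');M=np.array(m['mount']);p=np.array(m['K'])@M[:3,:3].T@(np.array([0,0,70])-M[:3,3]);print(p[:2]/p[2])
E
```

```text
time_s: 23.5
ee_pos: [477.6, -234.3, 291.8]
ee_rot: [-179.7, 0.1, 160.2]
force: [-0.3, 0.8, 1.8]
gripper_width: 59.6
gripper_force: 0.0
time_s: 24.25
ee_pos: [479.7, -236.6, 133.8]
ee_rot: [-179.7, 0.3, 160.2]
force: [0.5, -0.5, 0.7]
gripper_width: 59.5
gripper_force: 0.0
at [ 479.7 -236.6  133.8] [-179.7    0.3  160.2] w 59.5 F [ 0.5 -0.5  0.7]
shift(cur tool) [ 2.7  1.9 98.8] norm 99
turn [-0.3  0.3 -0. ] norm 0.4 shift(after turn) [ 2.2  1.3 98.8]
a ctr 475.6 -232.9 short 35.8 long 49.4 short-axis heading 71.4
[257.65870828 205.90854889]
```

```bash
python3 -m crank '-0.3 4 2 25 0 0 0;-0.3 0 0 30 0 0 0;-0.3 0 0 30 0 0 0;-0.3 0 0 13 0 0 0;-0.3 0 0 0 0 0 0;1 0 0 0 0 0 0;1 0 0 0 0 0 0;1 0 0 0 0 0 0;1 0 0 0 0 0 0' 20
python3 -m crank '1 0 0 -10 0 0 0;1 0 0 -20 0 0 0;1 0 0 -45 0 0 0;1 0 0 -45 0 0 0;1 0 0 -45 0 0 0;1 0 0 -45 0 0 0;1 0 0 -45 0 0 0;1 0 0 -40 0 0 0;1 0 0 0 0 0 0'
python3 - <<'E'
from h import *
plan([507,274,330],Rt(88)); print(env.state()['gripper_force'])
E
```

```text
time_s: 25.42
ee_pos: [476.2, -233.7, 35.0]
ee_rot: [-179.7, 0.2, 160.2]
force: [-0.1, 0.9, 5.9]
gripper_width: 35.5
gripper_force: 20.0
time_s: 26.55
ee_pos: [476.5, -232.4, 332.8]
ee_rot: [-179.6, 0.5, 160.2]
force: [0.1, 0.4, -0.8]
gripper_width: 35.9
gripper_force: 20.0
at [ 476.5 -232.4  332.8] [-179.6    0.5  160.2] w 35.9 F [ 0.1  0.4 -0.8]
shift(cur tool) [143.  486.8  -1.6] norm 507
turn [ 0.   0.7 72.2] norm 72.2 shift(after turn) [507.1  12.8   2.8]
19.979527294635773
```

```bash
python3 -m crank '1 0 0 0 0 0 9;1 0 0 0 0 0 9;1 0 0 0 0 0 9;1 0 0 0 0 0 9;1 0 0 0 0 0 9;1 0 0 0 0 0 9;1 0 0 0 0 0 9;1 0 0 0 0 0.7 9;1 50 3 0 0 0 0;1 50 3 0 0 0 0'
python3 -m crank '1 50 3 0 0 0 0;1 50 3 0 0 0 0;1 50 3 0 0 0 0;1 50 3 0 0 0 0;1 50 3 0 0 0 0;1 50 3 0 0 0 0;1 50 3 0 0 0 0;1 40 3 0 0 0 0;1 10 0 0 0 0 0;1 0 0 0 0 0 0'
python3 - <<'E'
from h import *
plan([524,274,330],Rt(88)); print(env.state()['gripper_force'])
s=env.state(); im=snap('wrist','w6')
hsv=cv2.cvtColor(im,cv2.COLOR_BGR2HSV); m=cv2.inRange(hsv,(45,100,40),(80,255,255))
ys,xs=np.nonzero(m); print(xs.min(),xs.max(),ys.min(),ys.max())
E
```

```text
time_s: 27.8
ee_pos: [483.9, -131.2, 328.0]
ee_rot: [-179.8, -0.4, 88.1]
force: [1.2, 1.0, -0.1]
gripper_width: 35.5
gripper_force: 20.0
time_s: 29.05
ee_pos: [520.9, 266.7, 331.2]
ee_rot: [-179.9, -0.3, 88.2]
force: [0.5, -0.2, 0.0]
gripper_width: 35.9
gripper_force: 20.0
at [520.9 266.7 331.2] [-179.9   -0.3   88.2] w 35.9 F [ 0.5 -0.2  0. ]
shift(cur tool) [7.4 2.9 1.2] norm 8
turn [-0.1 -0.3  0.2] norm 0.4 shift(after turn) [7.4 2.9 1.2]
19.979615807533264
139 332 140 242
```

View pics/w6.png

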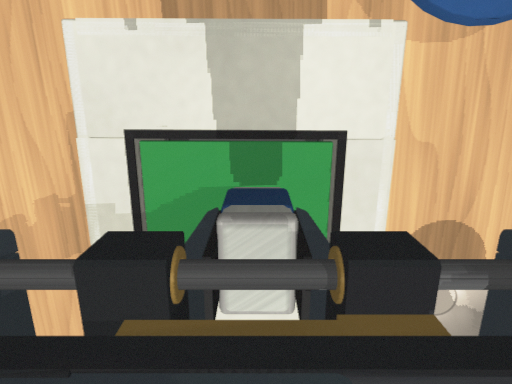

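The tin is over the mouth. The green flap spans columns 139 to 332, with its back edge at row 140.

Run:
```python
from h import *
for u,v in [(140,141),(331,141),(134,137),(340,137),(73,22),(402,22)]: print(u,v,wray(u,v,262 if v==141 else 265).round(1))
```

```text
140 141 [439.7 315.5 262. ]
331 141 [573.2 311.3 262. ]
134 137 [437.  318.6 265. ]
340 137 [578.6 314.2 265. ]
73 22 [407.8 391.6 265. ]
402 22 [615.1 384.9 265. ]
```

```bash
python3 -m crank '1 7 1 0 0 0.3 0;1 0 0 25 0 0 0;1 0 0 25 0 0 0;1 0 0 20 0 0 0;1 0 0 20 0 0 0;1 0 0 16 0 0 0;1 0 0 16 0 0 0;1 0 0 0 0 0 0'
python3 - <<'E'
from h import *
plan([522,274,330],Rt(88)); print(env.state()['gripper_force'])
E
```

```text
time_s: 30.1
ee_pos: [521.9, 275.2, 208.9]
ee_rot: [-179.8, -0.7, 88.2]
force: [-1.5, 3.1, -1.3]
gripper_width: 35.8
gripper_force: 20.0
at [521.9 275.2 208.9] [-179.8   -0.7   88.2] w 35.8 F [-1.5  3.1 -1.3]
shift(cur tool) [ 1.000e-01 -3.000e-01 -1.211e+02] norm 121
turn [-0.2 -0.7  0.2] norm 0.7 shift(after turn) [-1.200e+00  1.000e-01 -1.211e+02]
19.999906718730927
```

```bash
python3 -m crank '-0.25 0 0 0 0 0 0;-0.25 0 0 0 0 0 0;-0.25 0 0 0 0 0 0;-0.25 0 0 0 0 0 0;-0.25 0 0 -20 0 0 0;-0.25 0 0 -30 0 0 0;-0.25 0 0 -40 0 0 0;-0.3 0 0 -35 0 0 0;-0.3 0 0 0 0 0 0;-0.3 0 0 0 0 0 0'
cat >> h.py <<'E'
IT=dict(tinY=(473.7,-326.1,60),tinR=(503.7,-430.5,60),cB=(569.2,-235.3,75),cO=(576,-326,75),cG=(666.5,-204.6,75))
def wpx(X,s):
    m=camera_model('wrist');M=np.array(m['mount']);Rc=Ro.from_euler('xyz',s['ee_rot'],degrees=True)
    p=np.array(m['K'])@(M[:3,:3].T@(Rc.inv().apply(np.array(X)-s['ee_pos'])-M[:3,3])); return p[:2]/p[2]
def look(name,items):
    s=env.state(); im=snap('wrist',name)
    for n in items:
        u,v=map(float,wpx(IT[n],s)); print('px',round(u),round(v),end=' ')
        if 0<u<512 and 0<v<384: faces(im,s,{n:(u,v,IT[n][2])})
E
python3 - <<'E'
from h import *
plan([473.7,-326,330],Rt(135.3)); s=env.state(); im=snap('wrist','w7')
hsv=cv2.cvtColor(im,cv2.COLOR_BGR2HSV); m=cv2.inRange(hsv,(45,100,40),(80,255,255))
ys,xs=np.nonzero(m); print(xs.min(),xs.max(),ys.min(),ys.max(),len(xs))
E
```

```text
time_s: 31.35
ee_pos: [521.9, 273.2, 334.2]
ee_rot: [-179.8, -0.6, 88.2]
force: [0.4, -0.4, -0.5]
gripper_width: 59.4
gripper_force: 0.0
at [521.9 273.2 334.2] [-179.8   -0.6   88.2] w 59.4 F [ 0.4 -0.4 -0.5]
shift(cur tool) [-600.4  -29.1   -1.6] norm 601
turn [  0.1  -0.6 -47.1] norm 47.1 shift(after turn) [-387.1 -459.8    4.2]
141 329 149 258 17242
```

```bash
python3 -m crank '-0.3 -50 -2.4 0 0 0 0;-0.3 -50 -2.4 0 0 0 0;-0.3 -50 -2.4 0 0 0 0;-0.3 -50 -2.4 0 0 0 0;-0.3 -50 -2.4 0 0 0 0;-0.3 -50 -2.4 0 0 0 0;-0.3 -50 -2.4 0 0 0 0;-0.3 -50 -2.4 0 0 0 0;-0.3 -50 -2.4 0 0 0 0;-0.3 -50 -2.4 0 0 0 0'
python3 -m crank '-0.3 -50 -2.4 0 0 0 0;-0.3 -50 -2.4 0 0 0 0;-0.3 0 0 30 0 0 -9.4;-0.3 0 0 30 0 -0.6 -9.4;-0.3 0 0 30 0 0 -9.4;-0.3 0 0 30 0 0 -9.4;-0.3 0 0 0 0 0 -9.4;-0.3 0 0 0 0 0 0;-0.3 0 0 0 0 0 0'
python3 - <<'E'
from h import *
look('w8',['tinY','cB','cO','tinR']);plan([473.7,-326.1,35],Rt(135.3))
E
```

```text
time_s: 32.65
ee_pos: [481.7, -226.5, 327.9]
ee_rot: [-179.8, -0.7, 88.2]
force: [-0.1, 0.6, -0.5]
gripper_width: 59.1
gripper_force: 0.0
time_s: 33.78
ee_pos: [474.7, -324.0, 208.0]
ee_rot: [179.9, -0.0, 135.1]
force: [0.1, 0.1, 0.4]
gripper_width: 59.7
gripper_force: 0.0
px 255 181 tinY ctr 471.7 -324.9 short 35.5 long 49.1 short-axis heading 45.8
px 397 189 cB ctr 563.7 -236.0 short 40.3 long 51.1 short-axis heading 118.7
px 329 256 cO ctr 563.7 -236.0 short 40.3 long 51.1 short-axis heading 118.7
px 205 270 tinR ctr 471.7 -324.9 short 35.5 long 49.1 short-axis heading 45.8
at [ 474.8 -324.   208.3] [179.9   0.  135.1] w 59.3 F [-0.3 -0.7  0. ]
shift(cur tool) [ -0.6  -2.7 173.3] norm 173
turn [ 0.1  0.  -0.2] norm 0.3 shift(after turn) [ -0.6  -2.3 173.3]
```

```bash
python3 -m crank '-0.3 0.5 -2.5 33 0 0 0;-0.3 0 0 40 0 0 0;-0.3 0 0 40 0 0 0;-0.3 0 0 40 0 0 0;-0.3 0 0 20 0 0 0;-0.3 0 0 0 0 0 0;1 0 0 0 0 0 0;1 0 0 0 0 0 0;1 0 0 0 0 0 0;1 0 0 0 0 0 0' 20
python3 -m crank '1 0 0 -10 0 0 0;1 0 0 -20 0 0 0;1 0 0 -45 0 0 0;1 0 0 -45 0 0 0;1 0 0 -45 0 0 9.4;1 0 0 -45 0 0 9.4;1 0 0 -45 0 0 9.4;1 0 0 -40 0 0 9.4;1 0 0 0 0 0 9.4;1 0 0 0 0 0 0'
python3 - <<'E'
from h import *
plan([490,274,330],Rt(88)); print(env.state()['gripper_force'])
E
```

```text
time_s: 35.08
ee_pos: [473.8, -325.6, 36.5]
ee_rot: [179.8, 0.1, 135.2]
force: [-0.9, 0.4, 6.9]
gripper_width: 35.9
gripper_force: 20.0
time_s: 36.33
ee_pos: [472.2, -325.5, 330.8]
ee_rot: [179.9, -0.1, 88.3]
force: [-0.1, -0.1, -1.4]
gripper_width: 36.1
gripper_force: 20.0
at [ 472.2 -325.5  330.8] [ 1.799e+02 -1.000e-01  8.830e+01] w 36.1 F [-0.1 -0.1 -1.4]
shift(cur tool) [ 5.998e+02 -1.000e-01  1.700e+00] norm 600
turn [ 0.1 -0.1  0.3] norm 0.3 shift(after turn) [599.8  -3.2   0.8]
19.997108280658722
```

```bash
python3 -m crank '1 50 0 0 0 0 0;1 50 0 0 0 0 0;1 50 0 0 0 0 0;1 50 0 0 0 0 0;1 50 0 0 0 0 0;1 50 0 0 0 0 0;1 50 0 0 0 0 0;1 50 0 0 0 0 0;1 50 0 0 0 0 0;1 50 0 0 0 0 0'
python3 -m crank '1 50 0 0 0 0 0;1 50 0 0 0 0 0;1 0 0 0 0 0 0;1 0 0 0 0 0 0'
python3 - <<'E'
from h import *
plan([490,274,208],Rt(88))
E
```

```text
time_s: 37.58
ee_pos: [487.7, 175.5, 330.5]
ee_rot: [180.0, -0.0, 88.4]
force: [0.9, -1.0, -0.9]
gripper_width: 36.1
gripper_force: 20.0
time_s: 38.08
ee_pos: [491.1, 273.5, 330.6]
ee_rot: [180.0, -0.0, 88.3]
force: [-0.1, 0.2, -0.3]
gripper_width: 36.1
gripper_force: 20.0
at [491.1 273.5 330.6] [180.   -0.   88.3] w 36.1 F [-0.1  0.2 -0.3]
shift(cur tool) [  0.4  -1.2 122.6] norm 123
turn [ 0.  -0.   0.3] norm 0.3 shift(after turn) [  0.4  -1.1 122.6]
```

```bash
python3 -m crank '1 0 0 25 0 0 0;1 0 0 25 0 0 0;1 0 0 20 0 0 0;1 0 0 20 0 0 0;1 0 0 16 0 0 0;1 0 0 17 0 0 0;1 0 0 0 0 0 0' 
python3 -m crank '-0.25 0 0 0 0 0 0;-0.25 0 0 0 0 0 0;-0.25 0 0 0 0 0 0;-0.25 0 0 0 0 0 0;-0.25 0 0 -20 0 0 0;-0.25 0 0 -30 0 0 0;-0.25 0 0 -40 0 0 0;-0.3 0 0 -35 0 0 0;-0.3 0 0 0 0 0 0;-0.3 0 0 0 0 0 0'
python3 - <<'E'
from h import *
plan([503.7,-430.5,330],Rt(118.8)); s=env.state(); im=snap('wrist','w9')
hsv=cv2.cvtColor(im,cv2.COLOR_BGR2HSV); m=cv2.inRange(hsv,(45,100,40),(80,255,255))
ys,xs=np.nonzero(m); print(xs.min(),xs.max(),ys.min(),ys.max(),len(xs))
E
```

```text
time_s: 38.95
ee_pos: [491.2, 273.6, 207.2]
ee_rot: [-180.0, -0.1, 88.1]
force: [-0.2, 2.8, -0.4]
gripper_width: 35.8
gripper_force: 20.0
time_s: 40.2
ee_pos: [490.8, 273.3, 332.1]
ee_rot: [-180.0, 0.0, 88.2]
force: [0.4, 0.0, -0.5]
gripper_width: 59.3
gripper_force: 0.0
at [490.8 273.3 332.1] [-180.     0.    88.2] w 59.3 F [ 0.4  0.  -0.5]
shift(cur tool) [-703.    35.2    2.4] norm 704
turn [ -0.    0.  -30.6] norm 30.6 shift(after turn) [-622.9 -327.8    2.1]
183 373 148 258 17689
```

```bash
python3 -m crank '-0.3 -50.2 2.5 0 0 0 0;-0.3 -50.2 2.5 0 0 0 0;-0.3 -50.2 2.5 0 0 0 0;-0.3 -50.2 2.5 0 0 0 0;-0.3 -50.2 2.5 0 0 0 0;-0.3 -50.2 2.5 0 0 0 0;-0.3 -50.2 2.5 0 0 0 0;-0.3 -50.2 2.5 0 0 0 0;-0.3 -50.2 2.5 0 0 0 0;-0.3 -50.2 2.5 0 0 0 0'
python3 -m crank '-0.3 -50.2 2.5 0 0 0 0;-0.3 -50.2 2.5 0 0 0 0;-0.3 -50.2 2.5 0 0 0 0;-0.3 -50.2 2.5 0 0 0 0;-0.3 0 0 30 0 0 -7.6;-0.3 0 0 30 0 0 -7.6;-0.3 0 0 30 0 0 -7.6;-0.3 0 0 30 0 0 -7.6;-0.3 0 0 0 0 0 0;-0.3 0 0 0 0 0 0'
python3 - <<'E'
from h import *
look('w10',['tinR','cB','cO']);plan([503.7,-430.5,35],Rt(118.8))
E
```

```text
time_s: 41.5
ee_pos: [499.7, -229.9, 330.9]
ee_rot: [-179.9, -0.2, 88.2]
force: [0.0, -0.3, -0.1]
gripper_width: 59.4
gripper_force: 0.0
time_s: 42.75
ee_pos: [504.7, -429.5, 212.7]
ee_rot: [179.8, -0.0, 118.5]
force: [-0.8, -0.7, 1.2]
gripper_width: 59.2
gripper_force: 0.0
px 256 179 tinR ctr 502.5 -429.5 short 36.3 long 49.3 short-axis heading 28.5
px 439 18 cB ctr 566.7 -241.7 short 35.4 long 51.2 short-axis heading 118.5
px 383 121 cO ctr 573.5 -329.2 short 39.5 long 46.7 short-axis heading 115.3
at [ 504.9 -429.8  213.4] [1.798e+02 1.000e-01 1.185e+02] w 59.3 F [ 0.2 -0.3  0.2]
shift(cur tool) [  0.2  -2.  178.4] norm 178
turn [ 0.2  0.1 -0.3] norm 0.4 shift(after turn) [ -0.   -1.4 178.4]
```

```bash
python3 -m crank '-0.3 0.5 -2 38 0 0 0;-0.3 0 0 40 0 0 0;-0.3 0 0 40 0 0 0;-0.3 0 0 40 0 0 0;-0.3 0 0 20 0 0 0;-0.3 0 0 0 0 0 0;1 0 0 0 0 0 0;1 0 0 0 0 0 0;1 0 0 0 0 0 0;1 0 0 0 0 0 0' 20
python3 -m crank '1 0 0 -10 0 0 0;1 0 0 -20 0 0 0;1 0 0 -45 0 0 0;1 0 0 -45 0 0 0;1 0 0 -45 0 0 7.6;1 0 0 -45 0 0 7.6;1 0 0 -45 0 0 7.6;1 0 0 -40 0 0 7.6;1 0 0 0 0 0 0;1 0 0 0 0 0 0'
python3 - <<'E'
from h import *
plan([522,274,330],Rt(88)); print(env.state()['gripper_force'])
E
```

```text
time_s: 44.05
ee_pos: [503.5, -430.1, 35.7]
ee_rot: [179.8, 0.1, 118.6]
force: [-0.9, 1.3, 6.8]
gripper_width: 35.8
gripper_force: 20.0
time_s: 45.3
ee_pos: [501.8, -429.7, 328.1]
ee_rot: [180.0, -0.2, 88.2]
force: [-0.2, -0.6, -1.1]
gripper_width: 35.7
gripper_force: 20.0
at [ 501.8 -429.7  328.1] [180.   -0.2  88.2] w 35.7 F [-0.2 -0.6 -1.1]
shift(cur tool) [ 7.039e+02 -1.500e+00  3.000e-01] norm 704
turn [ 0.  -0.2  0.2] norm 0.3 shift(after turn) [703.9  -4.4  -1.9]
19.999921023845673
```

```bash
python3 -m crank '1 50.3 0 0 0 0 0;1 50.3 0 0 0 0 0;1 50.3 0 0 0 0 0;1 50.3 0 0 0 0 0;1 50.3 0 0 0 0 0;1 50.3 0 0 0 0 0;1 50.3 0 0 0 0 0;1 50.3 0 0 0 0 0;1 50.3 0 0 0 0 0;1 50.3 0 0 0 0 0'
python3 -m crank '1 50.3 0 0 0 0 0;1 50.3 0 0 0 0 0;1 50.3 0 0 0 0 0;1 50.3 0 0 0 0 0;1 0 0 0 0 0 0;1 0 0 0 0 0 0'
python3 - <<'E'
from h import *
plan([522,274,208],Rt(88))
E
```

```text
time_s: 46.55
ee_pos: [517.1, 74.2, 328.1]
ee_rot: [-179.9, -0.1, 88.2]
force: [0.5, -0.8, -0.1]
gripper_width: 36.1
gripper_force: 20.0
time_s: 47.3
ee_pos: [524.0, 273.2, 328.8]
ee_rot: [-179.9, 0.0, 88.2]
force: [-0.6, -0.3, -1.2]
gripper_width: 35.8
gripper_force: 20.0
at [524.  273.2 328.8] [-179.9    0.    88.2] w 35.8 F [-0.6 -0.3 -1.2]
shift(cur tool) [  0.8  -1.9 120.8] norm 121
turn [-0.1  0.   0.2] norm 0.2 shift(after turn) [  0.7  -2.  120.8]
```

```bash
python3 -m crank '1 0 -2 25 0 0 0;1 0 0 25 0 0 0;1 0 0 20 0 0 0;1 0 0 20 0 0 0;1 0 0 16 0 0 0;1 0 0 15 0 0 0;1 0 0 0 0 0 0' 
python3 -m crank '-0.25 0 0 0 0 0 0;-0.25 0 0 0 0 0 0;-0.25 0 0 0 0 0 0;-0.25 0 0 0 0 0 0;-0.25 0 0 -20 0 0 0;-0.25 0 0 -30 0 0 0;-0.25 0 0 -40 0 0 0;-0.3 0 0 -35 0 0 0;-0.3 0 0 0 0 0 0;-0.3 0 0 0 0 0 0'
python3 - <<'E'
from h import *
plan([569.2,-235.3,330],Rt(118.4)); s=env.state(); im=snap('wrist','w11')
hsv=cv2.cvtColor(im,cv2.COLOR_BGR2HSV); m=cv2.inRange(hsv,(45,100,40),(80,255,255))
ys,xs=np.nonzero(m); print(xs.min(),xs.max(),ys.min(),ys.max(),len(xs))
E
```

```text
time_s: 48.18
ee_pos: [522.2, 273.7, 207.9]
ee_rot: [-180.0, -0.1, 88.2]
force: [0.4, 3.2, -1.1]
gripper_width: 35.6
gripper_force: 20.0
time_s: 49.42
ee_pos: [521.9, 273.1, 333.1]
ee_rot: [-180.0, 0.0, 88.2]
force: [0.5, -0.3, -0.1]
gripper_width: 59.2
gripper_force: 0.0
at [521.9 273.1 333.1] [-180.     0.    88.2] w 59.2 F [ 0.5 -0.3 -0.1]
shift(cur tool) [-506.7   63.5    3.3] norm 511
turn [ -0.    0.  -30.2] norm 30.2 shift(after turn) [-469.7 -200.2    3.1]
140 329 149 258 17499
```

```bash
python3 -m crank '-0.3 -50.7 6.4 0 0 0 0;-0.3 -50.7 6.4 0 0 0 0;-0.3 -50.7 6.4 0 0 0 0;-0.3 -50.7 6.4 0 0 0 0;-0.3 -50.7 6.4 0 0 0 0;-0.3 -50.7 6.4 0 0 0 0;-0.3 -50.7 6.4 0 0 0 0;-0.3 -50.7 6.4 0 0 0 0;-0.3 -50.7 6.4 0 0 0 0;-0.3 -50.7 6.4 0 0 0 0'
python3 -m crank '-0.3 0 0 30 0 0 -7.5;-0.3 0 0 30 0 0 -7.5;-0.3 0 0 30 0 0 -7.5;-0.3 0 0 20 0 0 -7.5;-0.3 0 0 0 0 0 0;-0.3 0 0 0 0 0 0'
python3 - <<'E'
from h import *
look('w12',['cB','cO']);plan([569.2,-235.3,52],Rt(118.4))
E
```

```text
time_s: 50.72
ee_pos: [569.7, -236.5, 331.9]
ee_rot: [-179.9, -0.2, 88.2]
force: [1.1, 0.2, 0.2]
gripper_width: 59.2
gripper_force: 0.0
time_s: 51.48
ee_pos: [570.8, -234.8, 223.9]
ee_rot: [179.9, -0.0, 118.1]
force: [0.3, 0.9, 0.8]
gripper_width: 59.3
gripper_force: 0.0
px 256 180 cB ctr 568.4 -233.6 short 38.7 long 39.3 short-axis heading 118.1
px 221 258 cO ctr 573.5 -316.7 short 19.1 long 36.5 short-axis heading 118.0
at [ 571.  -234.9  224.4] [179.8   0.  118.1] w 59.1 F [ 1.   0.2 -0.2]
shift(cur tool) [  0.6  -2.4 172.4] norm 172
turn [ 0.2  0.  -0.3] norm 0.3 shift(after turn) [  0.5  -1.8 172.4]
```

```bash
python3 -m crank '-0.3 0.5 -2 32 0 0 0;-0.3 0 0 40 0 0 0;-0.3 0 0 40 0 0 0;-0.3 0 0 40 0 0 0;-0.3 0 0 20 0 0 0;-0.3 0 0 0 0 0 0;1 0 0 0 0 0 0;1 0 0 0 0 0 0;1 0 0 0 0 0 0;1 0 0 0 0 0 0' 20
python3 -m crank '1 0 0 -10 0 0 0;1 0 0 -20 0 0 0;1 0 0 -45 0 0 0;1 0 0 -45 0 0 0;1 0 0 -45 0 0 7.5;1 0 0 -45 0 0 7.5;1 0 0 -45 0 0 7.5;1 0 0 -40 0 0 7.5;1 0 0 0 0 0 0;1 0 0 0 0 0 0'
python3 - <<'E'
from h import *
plan([490,274,345],Rt(88)); print(env.state()['gripper_force'])
E
```

```text
time_s: 52.78
ee_pos: [570.0, -235.3, 53.2]
ee_rot: [179.7, 0.1, 118.2]
force: [0.3, 0.3, 6.5]
gripper_width: 39.7
gripper_force: 20.0
time_s: 54.02
ee_pos: [567.8, -235.2, 345.7]
ee_rot: [180.0, -0.1, 88.2]
force: [0.7, -0.1, -0.8]
gripper_width: 39.6
gripper_force: 20.0
at [ 567.8 -235.2  345.7] [ 1.80e+02 -1.00e-01  8.82e+01] w 39.6 F [ 0.7 -0.1 -0.8]
shift(cur tool) [506.6 -93.5   1.9] norm 515
turn [ 0.  -0.1  0.2] norm 0.3 shift(after turn) [506.2 -95.5   0.7]
19.99297320842743
```

```bash
python3 -m crank '1 50.6 -9.3 0 0 0 0;1 50.6 -9.3 0 0 0 0;1 50.6 -9.3 0 0 0 0;1 50.6 -9.3 0 0 0 0;1 50.6 -9.3 0 0 0 0;1 50.6 -9.3 0 0 0 0;1 50.6 -9.3 0 0 0 0;1 50.6 -9.3 0 0 0 0;1 50.6 -9.3 0 0 0 0;1 50.6 -9.3 0 0 0 0'
python3 -m crank '1 0 0 0 0 0 0;1 0 0 0 0 0 0'
python3 - <<'E'
from h import *
plan([490,274,225],Rt(88))
E
```

```text
time_s: 55.28
ee_pos: [490.3, 274.4, 345.3]
ee_rot: [-179.9, 0.0, 88.2]
force: [0.1, -0.1, 0.1]
gripper_width: 40.4
gripper_force: 20.0
time_s: 55.52
ee_pos: [491.0, 272.7, 345.8]
ee_rot: [-180.0, 0.0, 88.2]
force: [0.3, -0.5, -1.2]
gripper_width: 40.0
gripper_force: 20.0
at [491.  272.7 345.8] [-180.     0.    88.2] w 40.0 F [ 0.3 -0.5 -1.2]
shift(cur tool) [  1.4  -1.  120.8] norm 121
turn [-0.   0.   0.2] norm 0.2 shift(after turn) [  1.3  -1.1 120.8]
```

Next is cO, at about (576,-326) with h=115.3.

```bash
python3 -m crank '1 0 0 25 0 0 0;1 0 0 25 0 0 0;1 0 0 20 0 0 0;1 0 0 20 0 0 0;1 0 0 16 0 0 0;1 0 0 15 0 0 0;1 0 0 0 0 0 0' 
python3 -m crank '-0.25 0 0 0 0 0 0;-0.25 0 0 0 0 0 0;-0.25 0 0 0 0 0 0;-0.25 0 0 0 0 0 0;-0.25 0 0 -20 0 0 0;-0.25 0 0 -30 0 0 0;-0.25 0 0 -40 0 0 0;-0.3 0 0 -20 0 0 0;-0.3 0 0 0 0 0 0;-0.3 0 0 0 0 0 0'
python3 - <<'E'
from h import *
plan([576,-326,330],Rt(115.3)); s=env.state(); im=snap('wrist','w13')
hsv=cv2.cvtColor(im,cv2.COLOR_BGR2HSV); m=cv2.inRange(hsv,(45,100,40),(80,255,255))
ys,xs=np.nonzero(m); print(xs.min(),xs.max(),ys.min(),ys.max(),len(xs))
E
```

```text
time_s: 56.4
ee_pos: [491.2, 273.1, 224.9]
ee_rot: [-180.0, -0.1, 88.2]
force: [-1.5, 3.5, 0.0]
gripper_width: 40.1
gripper_force: 20.0
time_s: 57.65
ee_pos: [490.8, 272.6, 334.8]
ee_rot: [-180.0, 0.0, 88.2]
force: [-0.5, 0.5, -0.5]
gripper_width: 59.4
gripper_force: 0.0
at [490.8 272.6 334.8] [-180.     0.    88.2] w 59.4 F [-0.5  0.5 -0.5]
shift(cur tool) [-595.6  104.2    5. ] norm 605
turn [ -0.1   0.  -27.1] norm 27.1 shift(after turn) [-577.6 -178.8    4.8]
184 372 146 258 17792
```

```bash
python3 -m crank '-0.3 -49.6 8.7 0 0 0 0;-0.3 -49.6 8.7 0 0 0 0;-0.3 -49.6 8.7 0 0 0 0;-0.3 -49.6 8.7 0 0 0 0;-0.3 -49.6 8.7 0 0 0 0;-0.3 -49.6 8.7 0 0 0 0;-0.3 -49.6 8.7 0 0 0 0;-0.3 -49.6 8.7 0 0 0 0;-0.3 -49.6 8.7 0 0 0 0;-0.3 -49.6 8.7 0 0 0 0'
python3 -m crank '-0.3 -49.6 8.7 0 0 0 0;-0.3 -49.6 8.7 0 0 0 0;-0.3 0 0 30 0 0 -9;-0.3 0 0 30 0 0 -9;-0.3 0 0 30 0 0 -9;-0.3 0 0 20 0 0 0;-0.3 0 0 0 0 0 0;-0.3 0 0 0 0 0 0'
python3 - <<'E'
from h import *
look('w14',['cO','cG']);plan([576,-326,52],Rt(115.3))
E
```

```text
time_s: 58.95
ee_pos: [562.3, -226.8, 334.1]
ee_rot: [-180.0, -0.2, 88.2]
force: [-0.2, 0.0, 0.3]
gripper_width: 59.2
gripper_force: 0.0
time_s: 59.95
ee_pos: [577.4, -324.9, 225.9]
ee_rot: [179.8, -0.0, 115.2]
force: [-0.3, -0.4, 1.0]
gripper_width: 59.3
gripper_force: 0.0
px 256 180 cO ctr 576.0 -325.5 short 39.6 long 42.1 short-axis heading 25.2
px 401 104 cG ctr 664.0 -205.0 short 44.1 long 45.9 short-axis heading 77.1
at [ 577.6 -325.   226.4] [179.8   0.  115.2] w 59.4 F [-0.3  0.4 -0.4]
shift(cur tool) [-1.000e-01 -2.500e+00  1.744e+02] norm 174
turn [ 0.2  0.  -0.1] norm 0.2 shift(after turn) [ -0.2  -1.9 174.4]
```

```bash
python3 -m crank '-0.3 0 -2 34 0 0 0;-0.3 0 0 40 0 0 0;-0.3 0 0 40 0 0 0;-0.3 0 0 40 0 0 0;-0.3 0 0 20 0 0 0;-0.3 0 0 0 0 0 0;1 0 0 0 0 0 0;1 0 0 0 0 0 0;1 0 0 0 0 0 0;1 0 0 0 0 0 0' 20
python3 -m crank '1 0 0 -10 0 0 0;1 0 0 -20 0 0 0;1 0 0 -45 0 0 0;1 0 0 -45 0 0 0;1 0 0 -45 0 0 9;1 0 0 -45 0 0 9;1 0 0 -45 0 0 9;1 0 0 -40 0 0 0;1 0 0 0 0 0 0;1 0 0 0 0 0 0'
python3 - <<'E'
from h import *
plan([520,274,345],Rt(88)); print(env.state()['gripper_force'])
E
```

```text
time_s: 61.25
ee_pos: [576.7, -325.8, 53.2]
ee_rot: [179.8, 0.1, 115.2]
force: [1.0, 0.9, 5.7]
gripper_width: 40.0
gripper_force: 20.0
time_s: 62.5
ee_pos: [574.7, -325.5, 345.5]
ee_rot: [180.0, -0.2, 88.2]
force: [-0.0, -0.2, -1.4]
gripper_width: 40.1
gripper_force: 20.0
at [ 574.7 -325.5  345.5] [180.   -0.2  88.2] w 40.1 F [-0.  -0.2 -1.4]
shift(cur tool) [597.5 -73.7   2.1] norm 602
turn [ 0.  -0.2  0.2] norm 0.2 shift(after turn) [ 5.973e+02 -7.560e+01  5.000e-01]
19.996934831142426
```

```bash
python3 -m crank '1 49.8 -6.1 0 0 0 0;1 49.8 -6.1 0 0 0 0;1 49.8 -6.1 0 0 0 0;1 49.8 -6.1 0 0 0 0;1 49.8 -6.1 0 0 0 0;1 49.8 -6.1 0 0 0 0;1 49.8 -6.1 0 0 0 0;1 49.8 -6.1 0 0 0 0;1 49.8 -6.1 0 0 0 0;1 49.8 -6.1 0 0 0 0'
python3 -m crank '1 49.8 -6.1 0 0 0 0;1 49.8 -6.1 0 0 0 0;1 0 0 0 0 0 0;1 0 0 0 0 0 0'
python3 - <<'E'
from h import *
plan([520,274,225],Rt(88))
E
```

```text
time_s: 63.75
ee_pos: [528.8, 175.2, 345.2]
ee_rot: [-179.9, -0.0, 88.2]
force: [0.5, -0.5, -0.8]
gripper_width: 39.8
gripper_force: 20.0
time_s: 64.25
ee_pos: [520.5, 273.3, 345.8]
ee_rot: [-180.0, 0.0, 88.2]
force: [-0.4, -0.5, -0.5]
gripper_width: 40.0
gripper_force: 20.0
at [520.5 273.3 345.8] [-180.     0.    88.2] w 40.0 F [-0.4 -0.5 -0.5]
shift(cur tool) [  0.8  -0.4 120.8] norm 121
turn [-0.   0.   0.2] norm 0.2 shift(after turn) [  0.7  -0.5 120.8]
```

Next is cG, at about (666,-205) with h=167.5.

```bash
python3 -m crank '1 0 0 25 0 0 0;1 0 0 25 0 0 0;1 0 0 20 0 0 0;1 0 0 20 0 0 0;1 0 0 16 0 0 0;1 0 0 15 0 0 0;1 0 0 0 0 0 0' 
python3 -m crank '-0.25 0 0 0 0 0 0;-0.25 0 0 0 0 0 0;-0.25 0 0 0 0 0 0;-0.25 0 0 0 0 0 0;-0.25 0 0 -20 0 0 0;-0.25 0 0 -30 0 0 0;-0.25 0 0 -40 0 0 0;-0.3 0 0 -20 0 0 0;-0.3 0 0 0 0 0 0;-0.3 0 0 0 0 0 0'
python3 - <<'E'
from h import *
plan([666,-205,330],Rt(167.3)); s=env.state(); im=snap('wrist','w15')
hsv=cv2.cvtColor(im,cv2.COLOR_BGR2HSV); m=cv2.inRange(hsv,(45,100,40),(80,255,255))
ys,xs=np.nonzero(m); print(xs.min(),xs.max(),ys.min(),ys.max(),len(xs))
E
```

```text
time_s: 65.12
ee_pos: [520.7, 273.7, 224.9]
ee_rot: [-180.0, -0.1, 88.1]
force: [0.4, 2.9, -1.3]
gripper_width: 39.6
gripper_force: 20.0
time_s: 66.38
ee_pos: [520.3, 273.2, 334.8]
ee_rot: [-180.0, 0.0, 88.2]
force: [0.4, 0.5, -0.2]
gripper_width: 59.4
gripper_force: 0.0
at [520.3 273.2 334.8] [-180.     0.    88.2] w 59.4 F [ 0.4  0.5 -0.2]
shift(cur tool) [-473.3  160.8    4.9] norm 500
turn [ -0.1  -0.  -79.1] norm 79.1 shift(after turn) [-247.3 -434.5    4.8]
143 331 148 258 17351
```

```bash
python3 -m crank '-0.3 -47.3 16.1 0 0 0 0;-0.3 -47.3 16.1 0 0 0 0;-0.3 -47.3 16.1 0 0 0 0;-0.3 -47.3 16.1 0 0 0 0;-0.3 -47.3 16.1 0 0 0 0;-0.3 -47.3 16.1 0 0 0 0;-0.3 -47.3 16.1 0 0 0 0;-0.3 -47.3 16.1 0 0 0 0;-0.3 -47.3 16.1 0 0 0 0;-0.3 -47.3 16.1 0 0 0 0'
python3 -m crank '-0.3 0 0 20 0 0 -9.9;-0.3 0 0 20 0 0 -9.9;-0.3 0 0 20 0 0 -9.9;-0.3 0 0 20 0 0 -9.9;-0.3 0 0 20 0 0 -9.9;-0.3 0 0 10 0 0 -9.9;-0.3 0 0 0 0 0 -9.9;-0.3 0 0 0 0 0 -9.9;-0.3 0 0 0 0 0 0;-0.3 0 0 0 0 0 0'
python3 - <<'E'
from h import *
look('w16',['cG']);plan([666,-205,52],Rt(167.3))
E
```

```text
time_s: 67.68
ee_pos: [666.8, -205.6, 334.2]
ee_rot: [-179.9, -0.1, 88.2]
force: [1.1, 0.7, 0.4]
gripper_width: 59.5
gripper_force: 0.0
time_s: 68.92
ee_pos: [666.8, -203.8, 225.1]
ee_rot: [179.9, 0.0, 167.2]
force: [0.0, -0.2, 0.3]
gripper_width: 59.4
gripper_force: 0.0
px 256 180 cG ctr 665.6 -202.6 short 39.4 long 43.0 short-axis heading 77.2
at [ 666.9 -203.8  225.4] [179.9   0.  167.3] w 59.2 F [ 0.9 -0.8 -0.9]
shift(cur tool) [  0.7  -1.7 173.4] norm 173
turn [ 0.1  0.  -0. ] norm 0.1 shift(after turn) [  0.6  -1.4 173.4]
```

View pics/w16.png

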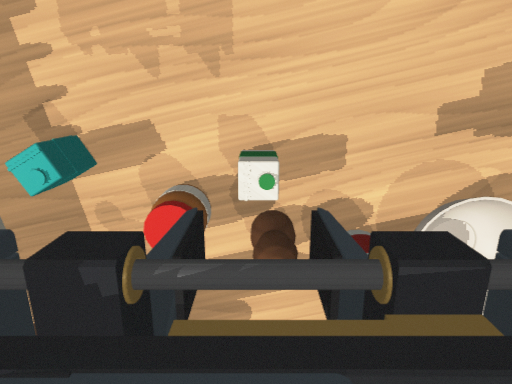

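The carton is centred at (258,178), with the mill just behind it at (272,235). I'll grip 6 mm higher so the gripper body clears the mill.

```bash
python3 -m crank '-0.3 0 -1 27 0 0 0;-0.3 0 0 40 0 0 0;-0.3 0 0 40 0 0 0;-0.3 0 0 40 0 0 0;-0.3 0 0 20 0 0 0;-0.3 0 0 0 0 0 0;1 0 0 0 0 0 0;1 0 0 0 0 0 0;1 0 0 0 0 0 0;1 0 0 0 0 0 0' 20
python3 -m crank '1 0 0 -10 0 0 0;1 0 0 -20 0 0 0;1 0 0 -45 0 0 0;1 0 0 -45 0 0 0;1 0 0 -45 0 0 0;1 0 0 -45 0 0 0;1 0 0 -45 0 0 0;1 0 0 -40 0 0 0'
python3 -m crank '1 0 0 0 0 0 9.9;1 0 0 0 0 0 9.9;1 0 0 0 0 0 9.9;1 0 0 0 0 0 9.9;1 0 0 0 0 0 9.9;1 0 0 0 0 0 9.9;1 0 0 0 0 0 9.9;1 0 0 0 0 0 9.9;1 0 0 0 0 0 0;1 0 0 0 0 0 0'
python3 - <<'E'
from h import *
plan([506,274,351],Rt(88)); print(env.state()['gripper_force'])
E
```

```text
time_s: 70.22
ee_pos: [668.2, -204.8, 60.5]
ee_rot: [179.9, 0.3, 167.4]
force: [0.6, 0.6, 5.8]
gripper_width: 39.9
gripper_force: 19.9
time_s: 71.22
ee_pos: [666.3, -205.0, 356.1]
ee_rot: [179.9, 0.1, 167.4]
force: [0.4, -0.6, 0.3]
gripper_width: 40.0
gripper_force: 19.9
time_s: 72.47
ee_pos: [666.5, -205.0, 354.0]
ee_rot: [179.9, -0.1, 88.3]
force: [0.2, 0.6, 0.3]
gripper_width: 40.5
gripper_force: 19.9
at [ 666.5 -205.   354. ] [ 1.799e+02 -1.000e-01  8.830e+01] w 40.5 F [0.2 0.6 0.3]
shift(cur tool) [ 474.1 -174.5    3.5] norm 505
turn [ 0.1 -0.1  0.3] norm 0.4 shift(after turn) [ 473.1 -177.1    3. ]
19.91593301296234
```

```bash
python3 -m crank '1 47.4 -17.4 0 0 0 0;1 47.4 -17.4 0 0 0 0;1 47.4 -17.4 0 0 0 0;1 47.4 -17.4 0 0 0 0;1 47.4 -17.4 0 0 0 0;1 47.4 -17.4 0 0 0 0;1 47.4 -17.4 0 0 0 0;1 47.4 -17.4 0 0 0 0;1 47.4 -17.4 0 0 0 0;1 47.4 -17.4 0 0 0 0'
python3 -m crank '1 0 0 0 0 0 0;1 0 0 0 0 0 0'
python3 - <<'E'
from h import *
plan([506,274,231],Rt(88))
E
```

```text
time_s: 73.72
ee_pos: [507.0, 275.6, 354.7]
ee_rot: [179.9, -0.1, 88.3]
force: [-0.1, -0.7, -0.1]
gripper_width: 40.0
gripper_force: 19.9
time_s: 73.97
ee_pos: [507.8, 273.9, 354.5]
ee_rot: [179.9, -0.1, 88.3]
force: [-0.5, 0.1, -0.9]
gripper_width: 40.2
gripper_force: 19.9
at [507.8 273.9 354.5] [ 1.799e+02 -1.000e-01  8.830e+01] w 40.2 F [-0.5  0.1 -0.9]
shift(cur tool) [-1.000e-01 -2.100e+00  1.235e+02] norm 124
turn [ 0.1 -0.1  0.3] norm 0.3 shift(after turn) [  0.   -1.8 123.5]
```

```bash
python3 -m crank '1 0 0 25 0 0 0;1 0 0 25 0 0 0;1 0 0 20 0 0 0;1 0 0 20 0 0 0;1 0 0 17 0 0 0;1 0 0 17 0 0 0;1 0 0 0 0 0 0' 
python3 -m crank '-0.25 0 0 0 0 0 0;-0.25 0 0 0 0 0 0;-0.25 0 0 0 0 0 0;-0.25 0 0 0 0 0 0;-0.25 0 0 -20 0 0 0;-0.25 0 0 -30 0 0 0;-0.25 0 0 -40 0 0 0;-0.3 0 0 -20 0 0 0;-0.3 -40 0 -30 0 0 0;-0.3 -50 0 0 0 0 0'
python3 -m crank '-0.3 -50 0 0 0 0 0;-0.3 -50 0 0 0 0 0;-0.3 -50 0 0 0 0 0;-0.3 -50 0 0 0 0 0;-0.3 -50 0 0 0 0 0;-0.3 0 0 0 0 0 0'
python3 - <<'E'
from h import *
b=snap('top','t9'); a=snap('scene','s9')
cv2.imwrite('pics/f9.png',np.hstack([cv2.resize(b[100:300,60:400],(440,260)),cv2.resize(a[40:340,100:440],(340,260))]))
for n in ['carton1','tin1']:
  for d in models.search_frame(n,'top'): 
    if d['p']>.3: print(n,round(d['p'],2),np.round(d['point']).tolist())
E
```

```text
time_s: 74.85
ee_pos: [508.2, 273.8, 229.6]
ee_rot: [180.0, -0.2, 88.1]
force: [-0.1, 2.6, -1.8]
gripper_width: 39.8
gripper_force: 20.0
time_s: 76.1
ee_pos: [504.9, 183.5, 371.7]
ee_rot: [179.8, -0.1, 88.3]
force: [0.7, -1.2, -0.0]
gripper_width: 59.3
gripper_force: 0.0
time_s: 76.85
ee_pos: [495.7, -68.5, 369.0]
ee_rot: [-179.9, -0.0, 87.9]
force: [-0.3, 0.2, 0.2]
gripper_width: 59.5
gripper_force: 0.0
carton1 0.71 [609.0, -405.0, 71.0]
tin1 0.76 [327.0, -84.0, 59.0]
tin1 0.39 [694.0, -295.0, 75.0]
```

View pics/f9.png

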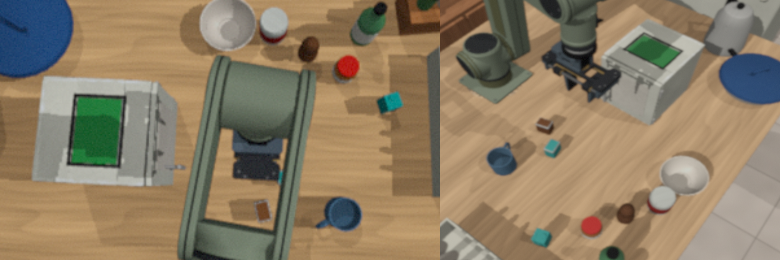

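The final view shows no empties left on the counter, only the turquoise and brown decoys. The flap at (97,130) is shut, the door is flush, and the mug, jar and mill are standing where they were. Handing in.

Run:
```python
from h import *
print(env.job_done())
```

```text
the job is handed in; nothing more can be done
None
```

The job is handed in: the pail is against the cabinet's back wall, the door is shut and held when released, and all 3 cartons and 3 tins went in through the flap. The last pictures show the flap shut and the mug, jam jar and pepper mill standing; `env.job_done()` gave no verdict, and I could not see inside the pail.

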